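Fill the gift jar with foil chocolate figures and snap it shut

TASK

Open the glass gift jar and swing its lid right back, then feed all the red foil chocolate figures, one at a time, through the neck so that they drop right down inside the jar, and finally swing the lid over and press it down until the catch snaps and holds it fully shut. The number of red figures varies; leave the gold ones standing on the board and do not disturb the other things on the counter.

Things in the scene. Friction and masses are not known exactly. Their poses are not given: they have to be found in the camera images.
- jar_mouth (a point): Centre of the mouth, in the plane of the rim, 200 mm above the table. Clear glass jar, fixed to the table, 150 mm across. Its round neck is 56 mm wide inside, 65 mm outside, 26 mm deep; below it the jar widens to 141 mm inside; its floor is 6 mm up, with a glass cone in the middle. z is up; x points from the mouth's centre to the lid's hinge.
- lid_hinge (a point): Middle of the lid's hinge pin, fixed on the jar: 52 mm from the mouth's centre along the jar's +x and 5 mm above the rim. The pin runs along the jar's y.
- lid (a joint): Angle (rad) of the jar's dark red round lid, 78 mm across, 11 mm thick: 0 shut on the rim, growing as it swings up and over the hinge, to a stop at 2.1. A sprung catch holds it shut: about 8 N up or 6 N down at the tab takes it past. Not pressed home it rests on the catch near 0.14. Elsewhere it sinks slowly (1 rad/s or less): shut from below 1.55, open from above 1.75.
- lid_tab (a point): Grip point on the light wooden tab that stands on the lid near its front edge. Tab: 22 mm along jar x, 12 mm along jar y, 34 mm tall. The point is 20 mm above the lid's top and 14 mm below the tab's top; lid shut, it is 74 mm from the hinge pin towards the front and 26 mm above it. Axes turn with the lid (shut: as the jar's). Pinched along jar y, the tab turns between the fingers.
- red1_mid (a point): Centre (37.5 mm up) of a red foil-wrapped chocolate figure, 75 mm tall, about 70 g: base disc 40 mm across and 13 mm high, above it a round body 30 mm across with a domed top. It stands upright on a 6 mm thick dark slate board (290 x 290 mm). z points from base to head. None if there is no such figure in this run.
- red2_mid (a point): Centre (37.5 mm up) of a red foil-wrapped chocolate figure, 75 mm tall, about 70 g: base disc 40 mm across and 13 mm high, above it a round body 30 mm across with a domed top. It stands upright on a 6 mm thick dark slate board (290 x 290 mm). z points from base to head. None if there is no such figure in this run.
- red3_mid (a point): Centre (37.5 mm up) of a red foil-wrapped chocolate figure, 75 mm tall, about 70 g: base disc 40 mm across and 13 mm high, above it a round body 30 mm across with a domed top. It stands upright on a 6 mm thick dark slate board (290 x 290 mm). z points from base to head. None if there is no such figure in this run.
- red4_mid (a point): Centre (37.5 mm up) of a red foil-wrapped chocolate figure, 75 mm tall, about 70 g: base disc 40 mm across and 13 mm high, above it a round body 30 mm across with a domed top. It stands upright on a 6 mm thick dark slate board (290 x 290 mm). z points from base to head. None if there is no such figure in this run.
- red5_mid (a point): Centre (37.5 mm up) of a red foil-wrapped chocolate figure, 75 mm tall, about 70 g: base disc 40 mm across and 13 mm high, above it a round body 30 mm across with a domed top. It stands upright on a 6 mm thick dark slate board (290 x 290 mm). z points from base to head. None if there is no such figure in this run.
- red6_mid (a point): Centre (37.5 mm up) of a red foil-wrapped chocolate figure, 75 mm tall, about 70 g: base disc 40 mm across and 13 mm high, above it a round body 30 mm across with a domed top. It stands upright on a 6 mm thick dark slate board (290 x 290 mm). z points from base to head. None if there is no such figure in this run.
- red7_mid (a point): Centre (37.5 mm up) of a red foil-wrapped chocolate figure, 75 mm tall, about 70 g: base disc 40 mm across and 13 mm high, above it a round body 30 mm across with a domed top. It stands upright on a 6 mm thick dark slate board (290 x 290 mm). z points from base to head. None if there is no such figure in this run.
- gold1_mid (a point): Centre (37.5 mm up) of a gold foil figure of the same shape, standing among the red ones; it stays where it is.
- gold2_mid (a point): Centre (37.5 mm up) of a gold foil figure of the same shape, standing among the red ones; it stays where it is.
- gift_box: White gift box with red ribbon, 100 x 140 x 55 mm, origin under its centre. Stays where it is.
- cocoa_tin: Red cocoa tin beside the jar, 72 mm across, 110 mm tall, origin under its centre. Stays where it is.
- spool: Ribbon spool lying flat beside the jar, 64 mm across, 34 mm high, origin under its centre. Stays where it is.
- mug: White mug, 80 mm across, 90 mm tall, origin under its centre. Stays where it is.
- syrup: Amber glass bottle, 60 mm across, 180 mm tall, origin under its centre. Stays where it is.
Things that resemble listed ones, but are neither listed nor needed, are in the scene too. Leave any blue or grey look-alike of the part that bears red3_mid alone.

How it is judged:
By the outcome, as a careful person would: the job done as asked, in the order asked, and still so for the second after the job is handed in, with the robot touching nothing.
Of red1, red2, red3, red4, red5, red6, red7 only 5 to 7 are there at a start; the rules pass over those that are not, and their reading is None.
At some moment in a run one of red1, red2, red3, red4, red5, red6, red7 may be knocked a few centimetres aside while the robot is not near it.
It also fails if it takes over 210 s, if anything falls off the work surface, if the arm or the gripper's body presses on something with over 40 N, if the wrist force passes 120 N, or if a joint passes its speed limit or range.

ROBOT

A 6-joint arm with a two-finger parallel gripper is mounted at the origin on the work surface. World frame = base frame: x ahead of the robot, y to its left, z up, the work surface at z = 0. Lengths are in m, angles in rad, forces in N, time in s.
With the tool pointing down it reaches from about 0.35 to 0.775 m from the base axis. Payload 5.5 kg.
Tool frame: the origin (TCP) lies at the very end of the fingers, on their centre line; the grasp point (between the pads) lies 19 mm behind it; z points along the fingers, y is the line along which they close (so a half turn about z gives the same grasp; the last joint's range is limited). The gripper opens to 85 mm and grips with 20 to 120 N. Pads are 22 mm wide; open, the fingers measure 114 mm over their backs; the gripper's body (76 mm by 85 mm) begins 54 mm behind the grasp point. The pads swing forward as they close: fully open they stand 13 mm farther back than shut.
Start: joints at [1.032, 0.313, 0.046, 1.304, 0, 1.431], TCP at [0.223, 0.53, 0.231] pointing down, gripper open.
Joint ranges: [-2.76, 2.76], [-0.86, 1.69], [-1.03, 1.26], [-2.2, 2.34], [-1.47, 1.5], [-3.14, 3.14]. Speed limits (rad/s): [2.57, 2.57, 3.14, 3.14, 3.14, 3.14].

INTERFACE

Orientations are given as a unit quaternion [w, x, y, z].
In Python, from workcell import env gives the robot as it stands. The module is installed in compiled form; this text tells all that it offers.
- The arm moves only by the tool jog_arm, never from a script. Its argument "rows" is a list of rows, each a list of 6 numbers: the shift along the world's x, y, z in units of 40 mm (1.0 is 40 mm), then the turn, a rotation vector about the world's x, y, z in units of 6 degrees (1.0 is 6 degrees). In form: [[x, y, z, wx, wy, wz], ...]. A call has 1 to 12 rows; each row is the pose to reach, as a shift and turn from the pose commanded when the call began; what a row does not reach only later rows make up. A row lasts 1/12 s, in which the tool goes at most 41.7 mm and 7.16 degrees, less where a joint would pass 70% of its speed; a pose out of reach is approached as far as the arm can. A call with a gripper value outside its range is refused whole. "jaw" is the gripper command: -1 is fully open, 1 is shut, values between are in proportion, set as the call begins (left out, the last holds). The fingers move at their own pace and stop on an object; "force" is the grip in N (left out, the last holds). Time passes only in rows, so rows that repeat a pose let the fingers close. It gives the time, the measured TCP pose, the force, the opening and the grip force at its end, in the units of the state.
- env.get_state(): the state, without advancing time (a new reading comes with each control period).
- env.read_camera(name): name is "side" or "top" or "wrist"; returns a dict with "pixels" (384x512x3 uint8, red, green, blue), "mtx" (3x3 intrinsics, pixels), "cam_to_world" (4x4, takes a point from camera to world coordinates). Camera axes: x right, y up, looking along -z (the intrinsics and any distortion apply to the point x, -y, -z); pixel columns grow to the right and rows downward; lengths in m; the calibration is good to about 2 mm. A picture is of the moment at which its call begins. There is no depth.
- env.hand_in(): hands the job in; it is judged then, once.
The state is a dict: "clock": time; "joint_pos": joint angles; "qvel": joint speeds; "tau": joint torques, N m; "tcp_pos": TCP position; "orientation": TCP orientation; "wrist_force": force on the tool from outside, world axes, zero at the start; "ft_torque": the same for the moment, N m; "finger_gap": finger opening in m; "grip_force": force on a finger pad.
Only numpy, scipy, OpenCV 4.12 (cv2) and the standard library are available. Lean on these libraries where they do the work, as an engineer would, in place of code of your own. Each camera call takes 0.05 s, during which the arm holds its last target. There are 200 camera calls.

## Working session

There is one attempt and no reset: what is moved stays moved. The work goes in short steps, Python scripts to look and compute and a tool call to move; the robot and the scene stay as the last step left them, time stands still between calls to the robot, and variables do not carry over. Pictures are saved under pics/ and viewed, at most 14 in all, crops included, and the job is handed in when it is done.

Besides the shell and the picture viewer there is one more tool, called after "Emit:" as name(argument=value, ...) on one line, values as JSON. jog_arm: Moves the arm, as the interface text tells. Its arguments: {"type":"object","properties":{"rows":{"type":"array","items":{"type":"array","items":{"type":"number"}}},"jaw":{"type":"number"},"force":{"type":"number"}},"required":["rows"]}

```bash
mkdir -p pics
cat > h.py <<'E'
import numpy as np, cv2
from workcell import env
def cam(n):
    c=env.read_camera(n); return c['pixels'],np.array(c['mtx']),np.array(c['cam_to_world'])
def save(n,f,scale=1.5):
    p,K,T=cam(n); cv2.imwrite(f'pics/{f}.png',cv2.resize(p[:,:,::-1],None,fx=scale,fy=scale,interpolation=cv2.INTER_CUBIC)); np.savez(f'pics/{f}.npz',p=p,K=K,T=T); return p,K,T
def load(f):
    d=np.load(f'pics/{f}.npz'); return d['p'],d['K'],d['T']
def ray(K,T,u,v):
    d=np.linalg.inv(K)@[u,v,1]; d=T[:3,:3]@[d[0],-d[1],-d[2]]; return T[:3,3],d
def at_z(K,T,u,v,z):
    o,d=ray(K,T,u,v); return o+d*(z-o[2])/d[2]
def proj(K,T,P):
    q=T[:3,:3].T@(np.array(P)-T[:3,3]); w=K@[q[0],-q[1],-q[2]]; return w[:2]/w[2]
E
python3 - <<'E'
from h import *
for n in ['top','side']:
    p,K,T=save(n,n+'0'); print(n,K.round(1).tolist(),T.round(3).tolist())
s=env.get_state(); print(s)
E
```

```text
top [[419.3, 0.0, 258.5], [0.0, 419.3, 192.2], [0.0, 0.0, 1.0]] [[0.005, 0.989, -0.148, 0.461], [-1.0, 0.005, 0.001, 0.083], [0.001, 0.148, 0.989, 1.316], [0.0, 0.0, 0.0, 1.0]]
side [[491.3, 0.0, 250.8], [0.0, 491.3, 199.2], [0.0, 0.0, 1.0]] [[-0.887, 0.31, -0.343, 0.075], [-0.462, -0.58, 0.671, 1.157], [0.009, 0.753, 0.658, 1.207], [0.0, 0.0, 0.0, 1.0]]
{'clock': 0.1, 'joint_pos': array([1.03239592e+00, 3.13947797e-01, 4.50817769e-02, 1.30361701e+00,
       1.16577807e-05, 1.43119477e+00]), 'qvel': array([ 3.87158683e-04, -1.28121143e-03,  1.14074236e-03, -3.14038105e-04,
       -3.25569274e-04,  8.17708401e-05]), 'tau': array([ 2.95284954e-03, -4.81725776e+01,  2.99242812e+01,  1.27158011e-02,
       -1.57478144e-04,  2.11265740e-05]), 'tcp_pos': array([0.22304369, 0.52947075, 0.23048083]), 'orientation': array([-2.85948973e-04,  1.98080625e-01,  9.80185367e-01, -7.93414103e-04]), 'wrist_force': array([ 0.12928786, -0.09149616, -0.21311037]), 'ft_torque': array([ 0.00266685,  0.04345709, -0.04182556]), 'grip_force': 0.0, 'finger_gap': 0.08527961009165494}
```

View pics/top0.png

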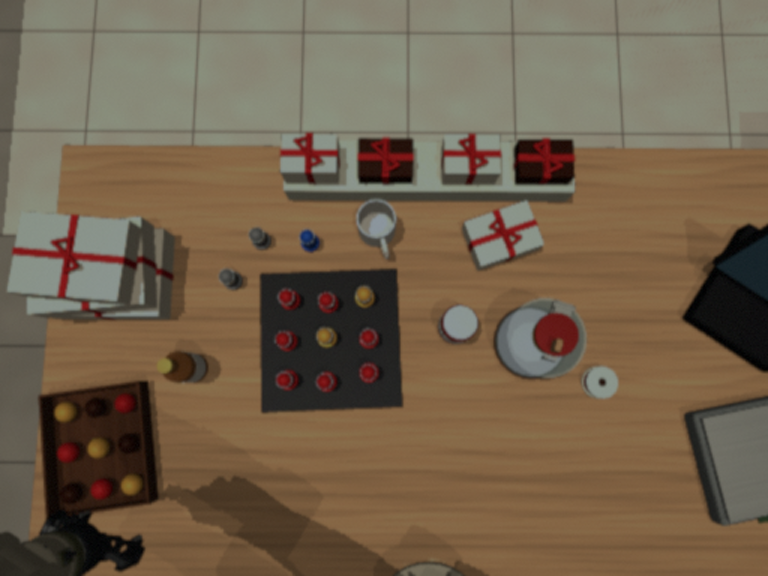

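View pics/side0.png

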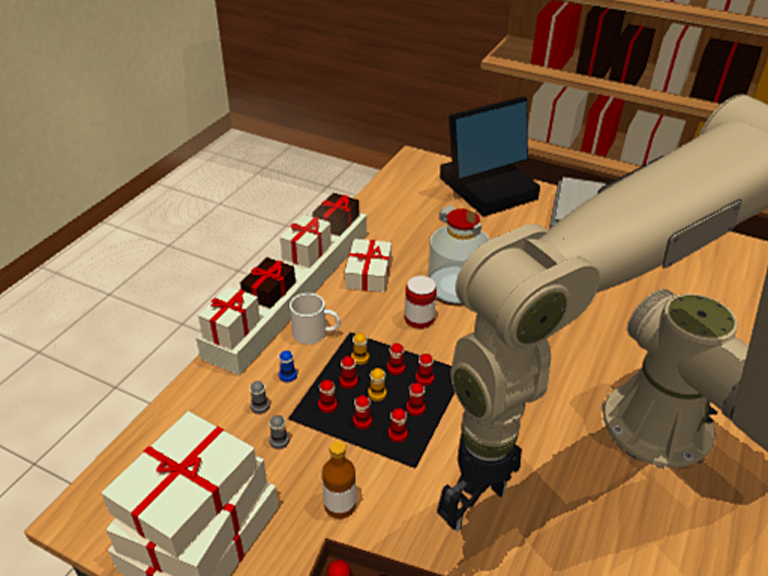

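Run:
```python
from h import *
p,K,T=load('top0')
a=p[190:260,320:420,::-1]; a=cv2.resize(a,None,fx=7,fy=7,interpolation=cv2.INTER_CUBIC)
cv2.imwrite('pics/jarc.png',a[:, :700])
hsv=cv2.cvtColor(p,cv2.COLOR_RGB2HSV)
H,S,V=[hsv[...,i].astype(int) for i in range(3)]
def blobs(m,name):
    m=m.astype(np.uint8); n,l,s,c=cv2.connectedComponentsWithStats(m)
    for i in range(1,n):
        if s[i,4]>20 and 165<c[i][0]<275 and 170<c[i][1]<285: print(name,s[i].tolist(),c[i].round(1),at_z(K,T,*c[i],0.045).round(3))
blobs(((H<6)|(H>172))&(S>150)&(V>90),'red')
blobs((H>14)&(H<28)&(S>130)&(V>110),'gold')
```

```text
red [187, 194, 7, 8, 47] [189.9 197.3] [0.634 0.292 0.045]
red [213, 196, 8, 8, 53] [216.7 199.4] [0.628 0.21  0.045]
red [241, 220, 9, 9, 54] [244.8 224.2] [0.552 0.123 0.045]
red [184, 222, 8, 9, 54] [187.8 225.7] [0.547 0.296 0.045]
red [241, 244, 8, 11, 70] [244.6 248.4] [0.48  0.123 0.045]
red [185, 249, 8, 8, 49] [188.4 252.8] [0.466 0.292 0.045]
red [212, 248, 8, 13, 64] [215.6 254.5] [0.461 0.21  0.045]
gold [238, 192, 8, 8, 51] [241.7 195.5] [0.64  0.134 0.045]
gold [212, 220, 8, 8, 50] [215.3 223.5] [0.554 0.213 0.045]
```

View pics/jarc.png

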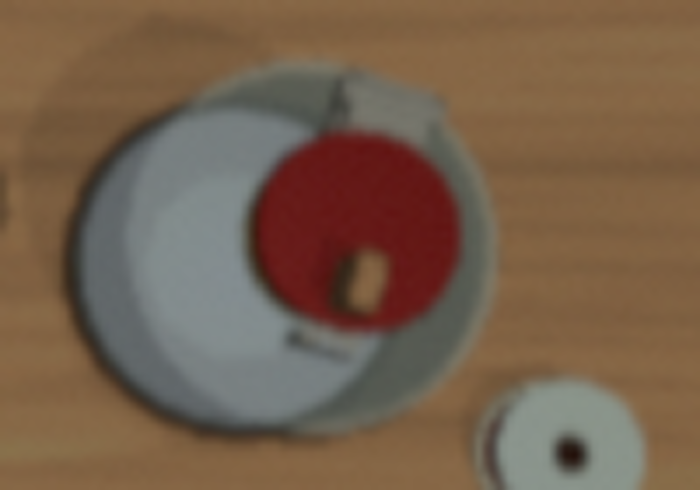

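Run:
```python
from h import *
p,K,T=load('top0')
f=lambda x,y,z: at_z(K,T,320+(x+.5)/7-.5,190+(y+.5)/7-.5,z).round(4)
print('lid',f(358,230,.211),'tab',f(371,280,.245),'hinge ends',f(340,95,.207),f(437,110,.207),'catch',f(293,340,.19),f(348,355,.19))
p,K,T=load('side0')
a=p[130:170,285:345,::-1]; cv2.imwrite('pics/jars.png',cv2.resize(a,None,fx=12,fy=12,interpolation=cv2.INTER_CUBIC))
```

```text
lid [ 0.5467 -0.2137  0.211 ] tab [ 0.5259 -0.2086  0.245 ] hinge ends [ 0.5984 -0.2097  0.207 ] [ 0.5928 -0.2464  0.207 ] catch [ 0.5062 -0.193   0.19  ] [ 0.5007 -0.2138  0.19  ]
```

View pics/jars.png

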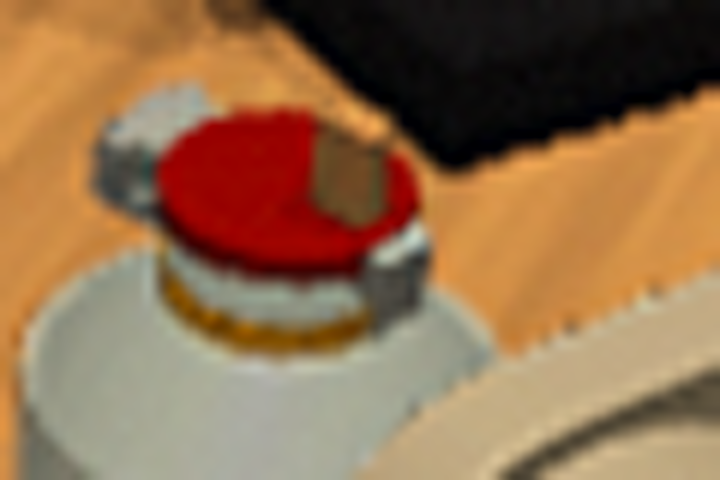

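The top picture shows seven reds and two golds on the board. The lid centre is at about (371, 223) and the tab, on the robot side, at about (373, 230). The hinge is on the far side, so jar x is about -14.5° in the world. I'll go above the jar for a wrist look.

Emit:
jog_arm(rows=[[0.2, -0.6, 0.6, 0, 0, 0], [0.5, -1.3, 1.2, 0, 0, 0.1], [0.8, -2.1, 1.8, 0, 0, 0.2], [1.1, -2.9, 2.4, 0, 0, 0.4], [1.4, -3.7, 3, 0, 0, 0.5], [1.7, -4.5, 3.2, 0, 0, 0.6], [2, -5.3, 3.2, 0, 0, 0.8], [2.4, -6.1, 3.2, 0, 0, 0.9], [2.8, -6.9, 3.2, 0, 0, 1.0], [3.1, -7.7, 3.2, 0, 0, 1.2], [3.4, -8.5, 3.2, 0, 0, 1.3], [3.8, -9.2, 3.2, 0, 0, 1.38]])

```text
clock: 1.1
tcp_pos: [0.3748, 0.16, 0.3593]
orientation: [-0.0, 0.127, 0.992, -0.0]
wrist_force: [1.4, 0.4, -0.3]
finger_gap: 0.0852
grip_force: 0.0
```

Emit:
jog_arm(rows=[[0.35, -0.8, 0, 0, 0, 0], [0.7, -1.6, 0, 0, 0, 0], [1, -2.4, 0, 0, 0, 0], [1.3, -3.2, 0, 0, 0, 0], [1.6, -4, 0, 0, 0, 0], [1.9, -4.8, 0, 0, 0, 0], [2.2, -5.6, 0, 0, 0, 0], [2.6, -6.4, 0, 0, 0, 0], [2.9, -7.2, 0, 0, 0, 0], [3.2, -8, 0, 0, 0, 0], [3.5, -8.8, 0, 0, 0, 0], [3.75, -9.2, 0, 0, 0, 0]])

```text
clock: 2.1
tcp_pos: [0.5257, -0.2096, 0.3581]
orientation: [-0.001, 0.128, 0.992, -0.0]
wrist_force: [-0.6, 0.5, -0.4]
finger_gap: 0.0853
grip_force: 0.0
```

Run:
```python
from h import *
p,K,T=save('wrist','w1'); print(K.round(1).tolist(),T.round(3).tolist())
s=env.get_state(); print(s['clock'],s['tcp_pos'],s['orientation'],s['joint_pos'].round(2))
```

```text
[[265.2, 0.0, 257.1], [0.0, 265.2, 192.5], [0.0, 0.0, 1.0]] [[0.253, -0.93, -0.267, 0.457], [0.967, 0.243, 0.069, -0.19], [0.0, -0.276, 0.961, 0.501], [0.0, 0.0, 0.0, 1.0]]
2.15 [ 0.52703269 -0.21129318  0.35704635] [-5.83025470e-04  1.28836367e-01  9.91665625e-01 -3.71318381e-04] [-0.52  0.3   0.34  1.61 -0.   -0.26]
```

View pics/w1.png

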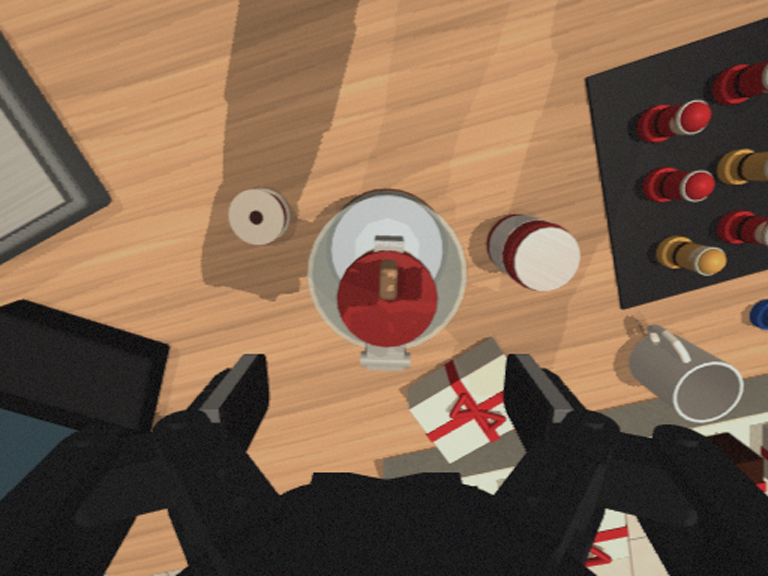

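Run:
```python
from h import *
p,K,T=load('w1')
a=p[145:255,200:315,::-1]; cv2.imwrite('pics/w1c.png',cv2.resize(a,None,fx=5,fy=5,interpolation=cv2.INTER_CUBIC))
```

```text
(no output)
```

View pics/w1c.png

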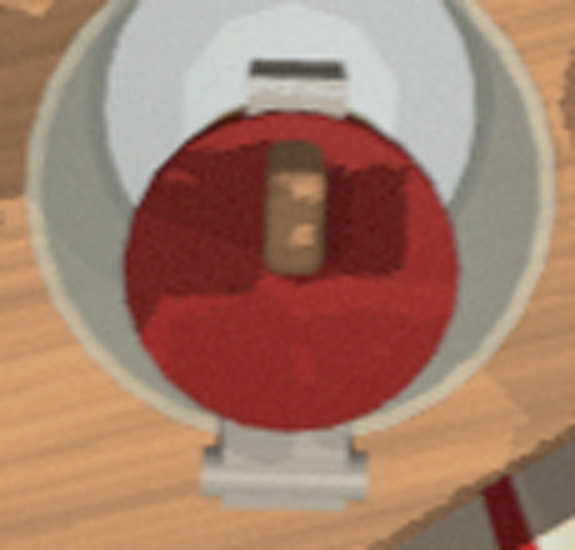

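Run:
```python
from h import *
p,K,T=load('w1')
f=lambda x,y,z: at_z(K,T,200+(x+.5)/5-.5,145+(y+.5)/5-.5,z).round(4)
L=f(291.5,271,.211);t=f(296,222,.245);h=f(285,480,.207);c=f(298.5,100,.2)
print('lid',L,'tab',t,'hinge',h,'catch',c)
for a,b in((L,t),(h,t),(h,c),(h,L)):
    d=a-b; d=d if d[0]>0 else -d; print(np.degrees(np.arctan2(d[1],d[0])).round(1),np.hypot(d[0],d[1]).round(4))
print(f(125,271,.211),f(458,271,.211))
```

```text
lid [ 0.5451 -0.2124  0.211 ] tab [ 0.5251 -0.2064  0.245 ] hinge [ 0.5974 -0.2276  0.207 ] catch [ 0.5092 -0.2013  0.2   ]
-16.7 0.0209
-16.3 0.0753
-16.6 0.092
-16.2 0.0545
[ 0.5354 -0.2492  0.211 ] [ 0.5547 -0.1756  0.211 ]
```

Emit:
jog_arm(rows=[[0, 0, -0.5, 0, 0, -0.15], [0, 0, -1, 0, 0, -0.27], [0, 0, -1.6, 0, 0, -0.27], [0, 0, -2, 0, 0, -0.27], [0, 0, -2, 0, 0, -0.27], [0, 0, -2, 0, 0, -0.27], [0, 0, -2, 0, 0, -0.27]], jaw=-0.2)

```text
clock: 2.73
tcp_pos: [0.5255, -0.2061, 0.2803]
orientation: [0.0, 0.141, 0.99, -0.0]
wrist_force: [-0.1, 0.5, -0.3]
finger_gap: 0.0516
grip_force: 0.0
```

Emit:
jog_arm(rows=[[0, 0, -0.6, 0, 0, 0], [-0.03, 0, -1.2, 0, 0, 0], [-0.03, 0, -1.57, 0, 0, 0], [-0.03, 0, -1.57, 0, 0, 0], [-0.03, 0, -1.57, 0, 0, 0]])

```text
clock: 3.15
tcp_pos: [0.5243, -0.2061, 0.2175]
orientation: [0.0, 0.141, 0.99, -0.0]
wrist_force: [1.0, -0.8, 0.7]
finger_gap: 0.0511
grip_force: 0.0
```

Emit:
jog_arm(rows=[[0, 0, 0, 0, 0, 0], [0, 0, 0, 0, 0, 0], [0, 0, 0, 0, 0, 0], [0, 0, 0, 0, 0, 0], [0, 0, 0, 0, 0, 0], [0, 0, 0, 0, 0, 0]], jaw=1, force=40)

```text
clock: 3.65
tcp_pos: [0.5246, -0.2074, 0.2181]
orientation: [0.001, 0.141, 0.99, -0.001]
wrist_force: [-2.3, -4.9, 6.0]
finger_gap: 0.0111
grip_force: 42.9
```

Run:
```python
from h import *
from scipy.spatial.transform import Rotation as R
s=env.get_state(); p=s['tcp_pos']; print(p,s['finger_gap'],s['grip_force'],s['wrist_force'])
a=np.radians(-16.3); xj=np.array([np.cos(a),np.sin(a),0]); yj=np.array([-xj[1],xj[0],0]); H=np.array([.5954,-.2271,.205])
g0=p+[0,0,.019]; d=g0-H; r0=np.array([d@xj,d[2]]); print('local',r0, d@yj)
# lid angle th, tool tilt tl: rotation about +yj (up -> +x)
for th in np.arange(0,2.01,.1):
    tl=max(0,min(.55,(th-.5)*.5))
    c,sn=np.cos(th),np.sin(th); r=np.array([r0[0]*c+r0[1]*sn,-r0[0]*sn+r0[1]*c])
    g=H+xj*r[0]+yj*(d@yj)+[0,0,r[1]]
    tcp=g-(xj*np.sin(tl)+np.array([0,0,np.cos(tl)]))*.019
    print(th.round(2),((tcp-p)/.04).round(2).tolist(),(yj*np.degrees(tl)/6).round(2).tolist())
```

```text
[ 0.52463125 -0.20741191  0.21814807] 0.011056674128769949 42.865503430366516 [-2.28116136 -4.89146269  5.99809336]
local [-0.07345001  0.03214807] -0.0009656994915797565
0.0 [0.0, 0.0, 0.0] [0.0, 0.0, 0.0]
0.1 [0.09, -0.03, 0.18] [0.0, 0.0, 0.0]
0.2 [0.19, -0.06, 0.35] [0.0, 0.0, 0.0]
0.3 [0.31, -0.09, 0.51] [0.0, 0.0, 0.0]
0.4 [0.44, -0.13, 0.65] [0.0, 0.0, 0.0]
0.5 [0.59, -0.17, 0.78] [0.0, 0.0, 0.0]
0.6 [0.72, -0.21, 0.9] [0.13, 0.46, 0.0]
0.7 [0.87, -0.25, 1.0] [0.27, 0.92, 0.0]
0.8 [1.02, -0.3, 1.08] [0.4, 1.37, 0.0]
0.9 [1.18, -0.35, 1.14] [0.54, 1.83, 0.0]
1.0 [1.35, -0.39, 1.19] [0.67, 2.29, 0.0]
1.1 [1.52, -0.44, 1.22] [0.8, 2.75, 0.0]
1.2 [1.69, -0.49, 1.23] [0.94, 3.21, 0.0]
1.3 [1.86, -0.54, 1.22] [1.07, 3.67, 0.0]
1.4 [2.02, -0.59, 1.19] [1.21, 4.12, 0.0]
1.5 [2.19, -0.64, 1.14] [1.34, 4.58, 0.0]
1.6 [2.35, -0.69, 1.08] [1.47, 5.04, 0.0]
1.7 [2.52, -0.74, 0.98] [1.47, 5.04, 0.0]
1.8 [2.68, -0.78, 0.87] [1.47, 5.04, 0.0]
1.9 [2.82, -0.83, 0.74] [1.47, 5.04, 0.0]
2.0 [2.96, -0.87, 0.6] [1.47, 5.04, 0.0]
```

Emit:
jog_arm(rows=[[0.04, -0.01, 0.09, 0, 0, 0], [0.09, -0.03, 0.18, 0, 0, 0], [0.14, -0.04, 0.27, 0, 0, 0], [0.19, -0.06, 0.35, 0, 0, 0], [0.25, -0.07, 0.43, 0, 0, 0], [0.31, -0.09, 0.51, 0, 0, 0], [0.37, -0.11, 0.58, 0, 0, 0], [0.44, -0.13, 0.65, 0, 0, 0], [0.51, -0.15, 0.72, 0, 0, 0], [0.59, -0.17, 0.78, 0, 0, 0], [0.72, -0.21, 0.9, 0.13, 0.46, 0], [0.72, -0.21, 0.9, 0.13, 0.46, 0]])

```text
clock: 4.65
tcp_pos: [0.5496, -0.2148, 0.2514]
orientation: [-0.03, 0.141, 0.989, 0.003]
wrist_force: [-13.0, -2.7, 0.7]
finger_gap: 0.0115
grip_force: 44.8
```

Emit:
jog_arm(rows=[[0.12, -0.04, 0.1, 0.14, 0.46, 0], [0.27, -0.08, 0.18, 0.27, 0.91, 0], [0.43, -0.13, 0.24, 0.41, 1.37, 0], [0.6, -0.18, 0.29, 0.54, 1.83, 0], [0.77, -0.23, 0.32, 0.67, 2.29, 0], [0.95, -0.28, 0.33, 0.81, 2.75, 0], [1.12, -0.33, 0.32, 0.94, 3.2, 0], [1.28, -0.38, 0.29, 1.08, 3.66, 0], [1.45, -0.43, 0.24, 1.21, 4.12, 0], [1.6, -0.48, 0.18, 1.34, 4.58, 0], [1.6, -0.48, 0.18, 1.34, 4.58, 0]])

```text
clock: 5.57
tcp_pos: [0.5683, -0.2202, 0.2628]
orientation: [-0.271, 0.136, 0.952, 0.035]
wrist_force: [-9.3, -16.2, 23.6]
finger_gap: 0.0112
grip_force: 48.0
```

Run:
```python
from h import *
s=env.get_state()
for k in s: print(k,np.round(s[k],3))
save('wrist','w2',1.5); save('side','s2',1.5)
```

```text
clock 5.567
joint_pos [-0.454  1.043  1.265  2.338 -0.096 -0.143]
qvel [-0.005  0.007 -0.002  0.003  0.01  -0.003]
tau [ 1.0871e+01 -5.6345e+01  2.3155e+01  4.3330e+00  4.9450e+00 -2.8000e-02]
tcp_pos [ 0.568 -0.22   0.263]
orientation [-0.271  0.136  0.952  0.035]
wrist_force [ -9.345 -16.152  23.643]
ft_torque [-1.99   3.174  1.618]
grip_force 47.998
finger_gap 0.011
```

View pics/s2.png

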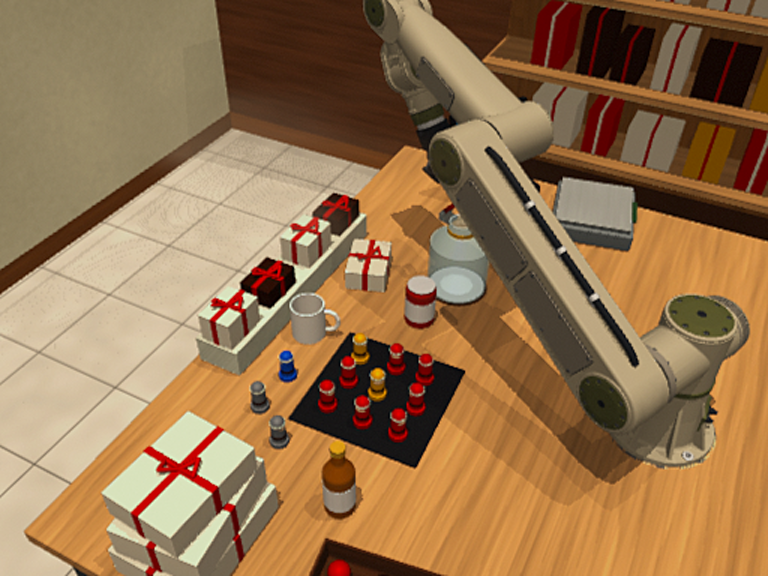

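Emit:
jog_arm(rows=[[0.04, -0.01, -0.01, -0.25, -0.84, 0], [0.08, -0.02, -0.02, -0.5, -1.68, 0], [0.12, -0.03, -0.03, -0.73, -2.52, 0]])

```text
clock: 5.92
tcp_pos: [0.5734, -0.2216, 0.2586]
orientation: [-0.162, 0.14, 0.977, 0.021]
wrist_force: [-8.8, -15.8, 0.0]
finger_gap: 0.0114
grip_force: 44.2
```

```bash
cat > st.py <<'E'
from h import *
from scipy.spatial.transform import Rotation as R
s=env.get_state(); p=s['tcp_pos']
q=s['orientation']; M=R.from_quat(np.r_[q[1:],q[0]]).as_matrix()
a=np.radians(-16.3); xj=np.array([np.cos(a),np.sin(a),0]); yj=np.array([-xj[1],xj[0],0]); H=np.array([.5954,-.2271,.205])
g=p-.019*M[:,2]; d=g-H
print('tcp',p.round(4),'tilt',np.degrees(np.arctan2(-M[:,2]@xj,-M[2,2])).round(1),'side',np.degrees(M[:,2]@yj).round(1),'yawy',np.degrees(np.arctan2(M[1,1],M[0,1])).round(1))
print('g local',(d@xj).round(4),d[2].round(4),(d@yj).round(4),'r',np.hypot(d@xj,d[2]).round(4),'theta',(np.radians(156.4)-np.arctan2(d[2],d@xj)).round(3))
print(s['clock'],'J',s['joint_pos'].round(3),'F',s['wrist_force'].round(1),'gap',s['finger_gap'].round(4),s['grip_force'].round(1))
E
python3 st.py
```

```text
tcp [ 0.5734 -0.2216  0.2586] tilt 18.8 side -0.3 yawy 73.7
g local -0.0166 0.0716 -0.0008 r 0.0734 theta 0.931Traceback (most recent call last):
  File "st.py", line 9, in <module>
    print(s['clock'],'J',s['joint_pos'].round(3),'F',s['wrist_force'].round(1),'gap',s['finger_gap'].round(4),s['grip_force'].round(1))
                                                                                     ^^^^^^^^^^^^^^^^^^^^^
AttributeError: 'float' object has no attribute 'round'
```

```bash
sed -i "s/s\['finger_gap'\].round(4),s\['grip_force'\].round(1)/s['finger_gap'],s['grip_force']/" st.py
```

Emit:
jog_arm(rows=[[0.04, -0.01, -0.0, -0.25, -0.84, 0], [0.08, -0.02, -0.01, -0.5, -1.68, 0], [0.12, -0.03, -0.01, -0.73, -2.52, 0], [0.14, -0.04, -0.01, -0.86, -2.9, 0], [0.14, -0.04, -0.01, -0.86, -2.9, 0]])

```text
clock: 6.33
tcp_pos: [0.5767, -0.2226, 0.2581]
orientation: [-0.006, 0.143, 0.99, -0.003]
wrist_force: [-6.7, -17.3, -5.7]
finger_gap: 0.0111
grip_force: 44.4
```

```bash
python3 st.py
```

```text
tcp [ 0.5767 -0.2226  0.2581] tilt 0.6 side -0.5 yawy 73.6
g local -0.019 0.0721 -0.0007 r 0.0746 theta 0.901
6.3333 J [-0.493  0.405  0.243  1.418 -0.01  -0.206] F [ -6.7 -17.3  -5.7] gap 0.011063003551210045 44.43292737007141
```

Emit:
jog_arm(rows=[[0.21, -0.06, 0.06, 0, 0, 0], [0.42, -0.12, 0.07, 0, 0, 0], [0.64, -0.19, 0.06, 0, 0, 0], [0.86, -0.25, 0.03, 0, 0, 0], [1.07, -0.31, -0.04, 0, 0, 0], [1.27, -0.37, -0.13, 0, 0, 0], [1.46, -0.43, -0.25, 0, 0, 0], [1.61, -0.47, -0.37, 0, 0, 0], [1.71, -0.5, -0.45, 0, 0, 0], [1.71, -0.5, -0.45, 0, 0, 0]])

```text
clock: 7.17
tcp_pos: [0.6493, -0.2442, 0.2419]
orientation: [-0.004, 0.143, 0.99, -0.003]
wrist_force: [-6.0, -14.7, 5.0]
finger_gap: 0.0113
grip_force: 47.1
```

```bash
python3 st.py
```

```text
tcp [ 0.6493 -0.2442  0.2419] tilt 0.4 side -0.4 yawy 73.6
g local 0.0567 0.0559 -0.0012 r 0.0796 theta 1.952
7.1667 J [-0.472  0.568  0.462  1.471 -0.009 -0.185] F [ -6.  -14.7   5. ] gap 0.011280616118049392 47.08411753177643
```

Emit:
jog_arm(rows=[[0, 0, 0, 0, 0, 0], [0, 0, 0, 0, 0, 0], [0, 0, 0, 0, 0, 0], [0.1, 0, 0, 0, 0, 0], [0.2, 0, 0.4, 0, 0, 0], [0.2, 0, 1, 0, 0, 0], [0.2, 0, 1.8, 0, 0, 0], [0.2, 0, 2.6, 0, 0, 0], [0.2, 0, 3, 0, 0, 0], [-0.5, 0.4, 3, 0, 0, 0], [-1.3, 0.8, 3, 0, 0, 0]], jaw=0.1)

```text
clock: 8.08
tcp_pos: [0.6032, -0.2086, 0.3587]
orientation: [-0.003, 0.141, 0.99, 0.001]
wrist_force: [0.1, 0.6, 1.5]
finger_gap: 0.0382
grip_force: 0.0
```

Emit:
jog_arm(rows=[[-0.3, 0.8, 0, 0, 0, 0], [-0.6, 1.6, 0, 0, 0, 0], [-0.9, 2.4, 0, 0, 0, 0], [-1.2, 3.2, 0, 0, 0, 0], [-1.5, 4, 0, 0, 0, 0], [-1.8, 4.8, 0, 0, 0, 0], [-2, 5.6, 0, 0, 0, 0], [-2.2, 6.4, 0, 0, 0, 0], [-2.4, 7.2, 0, 0, 0, 0], [-2.6, 8, 0, 0, 0, 0], [-2.6, 8, 0, 0, 0, 0], [-2.6, 8, 0, 0, 0, 0]], jaw=-0.4)

```text
clock: 9.08
tcp_pos: [0.4935, 0.1153, 0.3617]
orientation: [-0.004, 0.139, 0.99, 0.001]
wrist_force: [-0.1, -0.3, -0.6]
finger_gap: 0.06
grip_force: 0.0
```

```bash
python3 st.py
python3 - <<'E'
from h import *
save('wrist','w3',1.5); p,K,T=save('top','t3')
a=p[170:270,320:420,::-1]; a=cv2.resize(a,(576,576),interpolation=cv2.INTER_CUBIC)
w=cv2.imread('pics/w3.png'); w=cv2.resize(w,(512,384)); cv2.imwrite('pics/c3.png',np.hstack([w,cv2.resize(a,(288,384))]))
E
```

```text
tcp [0.4935 0.1153 0.3617] tilt 0.4 side 0.1 yawy 74.1
g local -0.1938 0.1757 0.3 r 0.2616 theta 0.325
9.0833 J [0.069 0.183 0.192 1.587 0.004 0.347] F [-0.1 -0.3 -0.6] gap 0.05999988284169214 0.0
```

View pics/c3.png

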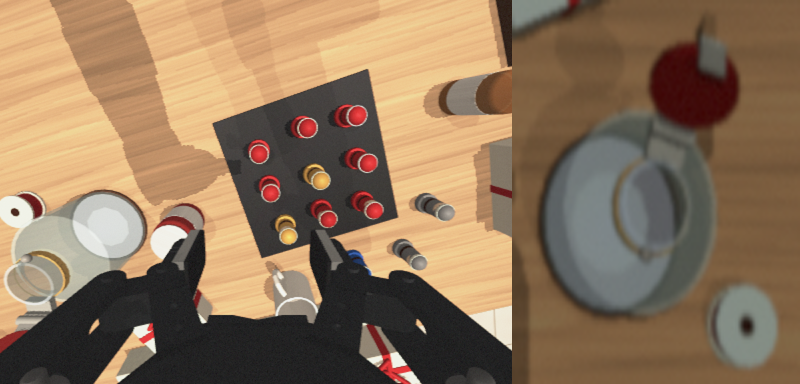

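```bash
cat > fig.py <<'E'
from h import *
def blobs(p,m,lo):
    n,l,s,c=cv2.connectedComponentsWithStats(m.astype(np.uint8)); return [(c[i],s[i]) for i in range(1,n) if s[i,4]>lo]
def masks(p):
    hsv=cv2.cvtColor(p,cv2.COLOR_RGB2HSV); H,S,V=[hsv[...,i].astype(int) for i in range(3)]
    return ((H<6)|(H>172))&(S>150)&(V>60),(H>14)&(H<28)&(S>150)&(V>100)
def tabl(f):
    p,K,T=load(f)
    for nm,m in zip(('red','gold'),masks(p)):
        for c,s in blobs(p,m,15):
            P=at_z(K,T,*c,.06)
            if .4<P[0]<.72 and .06<P[1]<.35: print(f,nm,c.round(1),s.tolist(),'z.066',at_z(K,T,*c,.066)[:2].round(4),'z.014',at_z(K,T,*c,.014)[:2].round(4))
E
python3 -c "
from fig import *
tabl('w3')
p,K,T=load('w3'); a=p[90:255,205:405,::-1]; cv2.imwrite('pics/w3c.png',cv2.resize(a,None,fx=3.6,fy=3.6,interpolation=cv2.INTER_CUBIC))"
```

```text
w3 red [341.5 115.7] [334, 104, 18, 24, 252] z.066 [0.4595 0.2664] z.014 [0.4635 0.282 ]
w3 red [356.8 115.3] [349, 107, 17, 18, 245] z.066 [0.4656 0.29  ] z.014 [0.4702 0.3083]
w3 red [296.1 125.4] [291, 116, 18, 22, 146] z.066 [0.4543 0.1935] z.014 [0.4577 0.2004]
w3 red [307.3 127.5] [299, 119, 17, 18, 236] z.066 [0.4624 0.2099] z.014 [0.4667 0.2188]
w3 red [258.  144.1] [248, 140, 22, 14, 97] z.066 [0.466  0.1266] z.014 [0.4707 0.1255]
w3 red [258.6 153.8] [251, 146, 16, 17, 217] z.066 [0.4815 0.1233] z.014 [0.4881 0.1219]
w3 red [353.1 156.8] [344, 148, 22, 21, 260] z.066 [0.5291 0.2724] z.014 [0.5413 0.2887]
w3 red [367.7 162.8] [360, 155, 16, 17, 216] z.066 [0.5458 0.294 ] z.014 [0.56   0.3128]
w3 red [268.2 180.9] [259, 175, 21, 16, 177] z.066 [0.5302 0.1263] z.014 [0.5425 0.1252]
w3 red [270.4 193. ] [263, 186, 16, 15, 192] z.066 [0.5517 0.1244] z.014 [0.5666 0.1231]
w3 red [360.  199.6] [351, 191, 22, 21, 272] z.066 [0.6057 0.2705] z.014 [0.627  0.2865]
w3 red [319.5 206.4] [310, 199, 22, 20, 232] z.066 [0.5988 0.2004] z.014 [0.6192 0.2081]
w3 red [374.2 210.4] [367, 203, 16, 15, 191] z.066 [0.6322 0.2911] z.014 [0.6566 0.3095]
w3 red [327.9 219.2] [321, 212, 15, 15, 182] z.066 [0.6261 0.2097] z.014 [0.6498 0.2185]
w3 gold [309.6 171.9] [303, 164, 19, 20, 127] z.066 [0.5343 0.1974] z.014 [0.5471 0.2047]
w3 gold [320.2 180.4] [313, 173, 16, 16, 176] z.066 [0.5535 0.2114] z.014 [0.5686 0.2204]
w3 gold [284.1 222.1] [275, 215, 21, 16, 146] z.066 [0.6102 0.1337] z.014 [0.632  0.1335]
w3 gold [287.5 235.7] [281, 229, 15, 15, 115] z.066 [0.6374 0.1332] z.014 [0.6624 0.1329]
```

View pics/w3c.png

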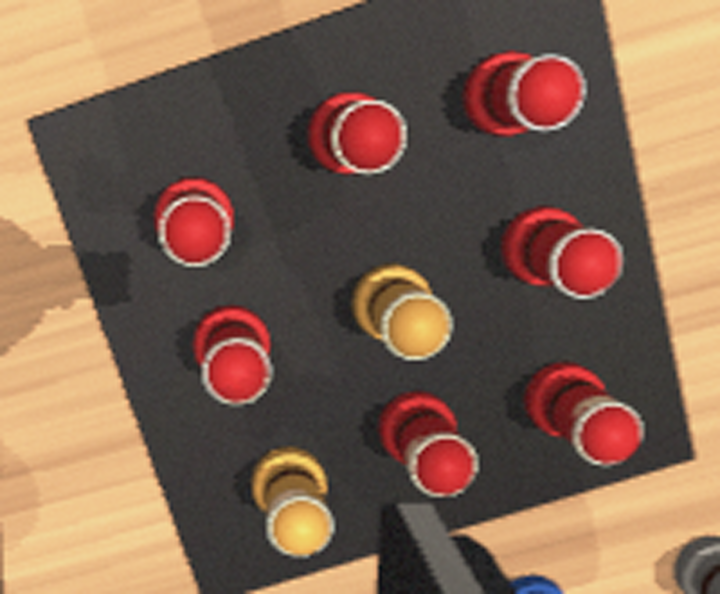

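The wrist picture shows the seven reds (heads at 1.5x pixels around (387,230) to (560,313)) and the lid lying back. The wrist and top cameras agree within 2 mm. I'll take the figure at (0.552, 0.124) first.

Emit:
jog_arm(rows=[[0.5, 0.1, -0.5, 0, 0, 0], [1, 0.2, -1.2, 0, 0, 0], [1.46, 0.23, -2, 0, 0, 0], [1.46, 0.23, -2.8, 0, 0, 0], [1.46, 0.23, -3.7, 0, 0, 0], [1.46, 0.23, -4.6, 0, 0, 0], [1.46, 0.23, -5.5, 0, 0, 0], [1.46, 0.23, -6.4, 0, 0, 0], [1.46, 0.23, -7.1, 0, 0, 0], [1.46, 0.23, -7.7, 0, 0, 0], [1.46, 0.23, -8.1, 0, 0, 0], [1.46, 0.23, -8.1, 0, 0, 0]])

```text
clock: 10.18
tcp_pos: [0.5497, 0.1206, 0.0332]
orientation: [-0.008, 0.142, 0.99, 0.0]
wrist_force: [-1.2, -0.2, 0.8]
finger_gap: 0.0599
grip_force: 0.0
```

Emit:
jog_arm(rows=[[0, 0, 0, 0, 0, 0], [0, 0, 0, 0, 0, 0], [0, 0, 0, 0, 0, 0], [0, 0, 0, 0, 0, 0], [0, 0, 0, 0, 0, 0]], jaw=1, force=35)

```text
clock: 10.6
tcp_pos: [0.5538, 0.1223, 0.0389]
orientation: [-0.002, 0.141, 0.99, 0.001]
wrist_force: [0.5, 0.0, 3.8]
finger_gap: 0.0286
grip_force: 34.8
```

```bash
python3 st.py; python3 -c "
from h import *
p,K,T=save('wrist','w4'); cv2.imwrite('pics/w4.png',p[...,::-1])"
```

```text
tcp [0.5538 0.1223 0.0389] tilt 0.3 side 0.1 yawy 73.8
g local -0.1379 -0.1471 0.3237 r 0.2017 theta 5.054
10.6 J [ 0.074  0.43  -0.28   0.865  0.003  0.357] F [0.5 0.  3.8] gap 0.028644335685254634 34.841147884726524
```

View pics/w4.png

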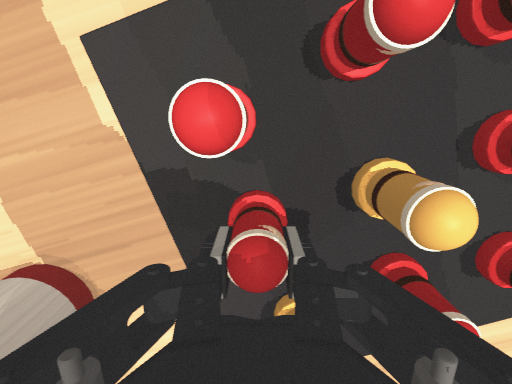

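Emit:
jog_arm(rows=[[0, 0, 0.5, 0, 0, 0], [0, 0, 1.3, 0, 0, 0], [0, 0, 2.2, 0, 0, 0], [0, 0, 3.1, 0, 0, 0], [0, -0.3, 4, 0, 0, 0], [0, -0.8, 4.8, 0, 0, 0], [0, -1.5, 5.4, 0, 0, 0], [-0.1, -2.3, 5.8, 0, 0, 0], [-0.1, -3.2, 5.8, 0, 0, 0], [-0.1, -4.1, 5.8, 0, 0, 0], [-0.15, -5, 5.8, 0, 0, 0], [-0.2, -5.9, 5.8, 0, 0, 0]])

```text
clock: 11.65
tcp_pos: [0.544, -0.1149, 0.2699]
orientation: [-0.003, 0.141, 0.99, 0.001]
wrist_force: [0.2, -0.0, -0.7]
finger_gap: 0.0292
grip_force: 34.8
```

Emit:
jog_arm(rows=[[0, -0.8, 0, 0, 0, 0], [0, -1.5, 0, 0, 0, 0], [0, -2.1, 0, 0, 0, 0], [0, -2.47, 0, 0, 0, 0], [0, -2.47, 0, 0, 0, 0], [0, -2.47, 0, 0, 0, 0]])

```text
clock: 12.15
tcp_pos: [0.5442, -0.2125, 0.2692]
orientation: [-0.004, 0.142, 0.99, 0.001]
wrist_force: [-0.0, -0.0, -1.4]
finger_gap: 0.0293
grip_force: 34.8
```

```bash
python3 st.py; python3 -c "
from h import *
p,K,T=save('wrist','w5'); p2,K,T=save('side','s5'); cv2.imwrite('pics/w5.png',np.hstack([p[...,::-1],cv2.resize(p2[100:200,260:335,::-1],(288,384))]))"
```

```text
tcp [ 0.5442 -0.2125  0.2692] tilt 0.5 side 0.1 yawy 73.7
g local -0.0531 0.0832 -0.0004 r 0.0987 theta 0.591
12.15 J [-0.509  0.333  0.166  1.412 -0.    -0.225] F [-0.  -0.  -1.4] gap 0.02933337267221063 34.77479204535484
```

View pics/w5.png

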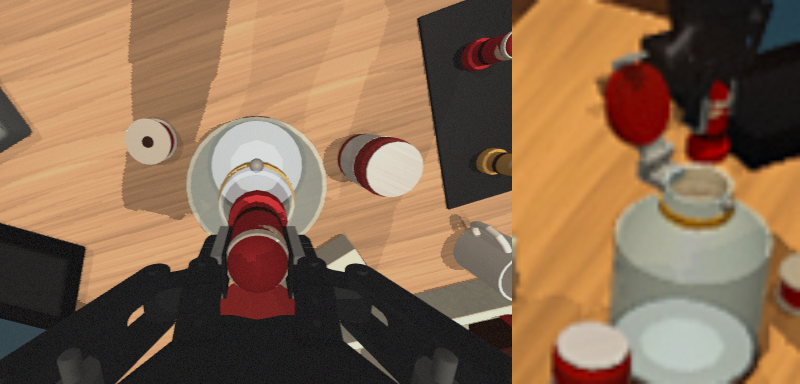

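Emit:
jog_arm(rows=[[0.03, 0, -0.5, 0, 0, 0], [0.03, 0, -1, 0, 0, 0], [0.03, 0, -1.4, 0, 0, 0], [0.03, 0, -1.65, 0, 0, 0], [0.03, 0, -1.65, 0, 0, 0]])

```text
clock: 12.67
tcp_pos: [0.5445, -0.2103, 0.2011]
orientation: [-0.006, 0.14, 0.99, 0.002]
wrist_force: [-1.1, 0.4, -1.0]
finger_gap: 0.029
grip_force: 34.8
```

Emit:
jog_arm(rows=[[0, 0, 0, 0, 0, 0], [0, 0, 0, 0, 0, 0], [0, 0, 0, 0, 0, 0], [0, 0, 0, 0, 0, 0], [0, 0, 1, 0, 0, 0], [0, 0, 2, 0, 0, 0]], jaw=-0.15)

```text
clock: 13.17
tcp_pos: [0.5436, -0.2113, 0.2818]
orientation: [-0.007, 0.141, 0.99, 0.002]
wrist_force: [1.8, -0.6, 1.3]
finger_gap: 0.0491
grip_force: 0.0
```

```bash
python3 st.py; python3 -c "
from h import *
from fig import tabl
p,K,T=save('side','s6'); cv2.imwrite('pics/s6.png',p[...,::-1]); save('top','t6'); tabl('t6')"
```

```text
tcp [ 0.5436 -0.2113  0.2818] tilt 0.8 side 0.1 yawy 73.8
g local -0.0539 0.0958 0.0006 r 0.1099 theta 0.646
13.1667 J [-5.08e-01  3.36e-01  2.01e-01  1.45e+00 -1.00e-03 -2.25e-01] F [ 1.8 -0.6  1.3] gap 0.04911000321552137 0.0
t6 red [190.2 197.3] [187, 194, 8, 8, 51] z.066 [0.631  0.2877] z.014 [0.6381 0.2962]
t6 red [194.7 202.1] [188, 195, 12, 12, 43] z.066 [0.6165 0.2738] z.014 [0.623  0.2818]
t6 red [218.  201.8] [213, 195, 12, 14, 96] z.066 [0.6178 0.204 ] z.014 [0.6243 0.209 ]
t6 red [194.  228.4] [188, 221, 10, 13, 39] z.066 [0.5375 0.2738] z.014 [0.5407 0.2818]
t6 red [188.  225.7] [184, 222, 9, 9, 56] z.066 [0.5455 0.2919] z.014 [0.5491 0.3006]
t6 red [244.9 248.6] [241, 244, 10, 11, 76] z.066 [0.4788 0.1217] z.014 [0.4796 0.1233]
t6 red [194.8 253.2] [190, 247, 8, 13, 40] z.066 [0.4647 0.2694] z.014 [0.4648 0.2771]
t6 red [188.8 252.7] [185, 249, 8, 8, 55] z.066 [0.4662 0.2872] z.014 [0.4664 0.2957]
t6 red [217.1 254. ] [212, 248, 12, 13, 88] z.066 [0.4628 0.2037] z.014 [0.4629 0.2087]
t6 gold [242.2 195.5] [239, 192, 8, 8, 50] z.066 [0.6371 0.1315] z.014 [0.6445 0.1335]
t6 gold [215.8 223.4] [212, 220, 8, 8, 48] z.066 [0.5528 0.2094] z.014 [0.5566 0.2146]
```

View pics/s6.png

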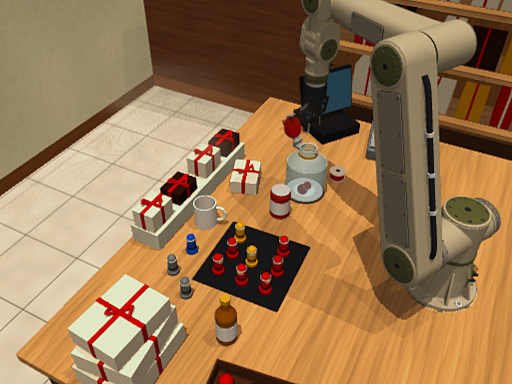

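A chocolate lies in the jar, near (303,187); eleven... the remaining six still stand as measured. On to the next one at (0.480, 0.123).

Emit:
jog_arm(rows=[[-0.15, 0.8, 0, 0, 0, 0], [-0.3, 1.7, 0, 0, 0, 0], [-0.5, 2.6, 0, 0, 0, 0], [-0.7, 3.5, 0, 0, 0, 0], [-0.9, 4.4, 0, 0, 0, 0], [-1.1, 5.3, 0, 0, 0, 0], [-1.25, 6.2, -0.2, 0, 0, 0], [-1.4, 7, -0.7, 0, 0, 0], [-1.5, 7.7, -1.3, 0, 0, 0], [-1.62, 8.2, -2, 0, 0, 0], [-1.62, 8.35, -2.8, 0, 0, 0], [-1.62, 8.35, -3.6, 0, 0, 0]], jaw=-0.4)

```text
clock: 14.27
tcp_pos: [0.4811, 0.1236, 0.1393]
orientation: [-0.002, 0.139, 0.99, 0.002]
wrist_force: [0.2, 0.0, -1.3]
finger_gap: 0.0597
grip_force: 0.0
```

Emit:
jog_arm(rows=[[0, 0, -0.8, 0, 0, 0], [0, 0, -1.5, 0, 0, 0], [0, 0, -2.1, 0, 0, 0], [0, 0, -2.5, 0, 0, 0], [0, 0, -2.55, 0, 0, 0], [0, 0, -2.55, 0, 0, 0], [0, 0, -2.55, 0, 0, 0]])

```text
clock: 14.85
tcp_pos: [0.4818, 0.1216, 0.0385]
orientation: [-0.003, 0.141, 0.99, 0.001]
wrist_force: [-0.8, 0.1, 0.4]
finger_gap: 0.06
grip_force: 0.0
```

Emit:
jog_arm(rows=[[0, 0, 0, 0, 0, 0], [0, 0, 0, 0, 0, 0], [0, 0, 0, 0, 0, 0], [0, 0, 0, 0, 0, 0], [0, 0, 0, 0, 0, 0]], jaw=1, force=35)

```text
clock: 15.27
tcp_pos: [0.482, 0.1217, 0.0388]
orientation: [-0.003, 0.141, 0.99, 0.001]
wrist_force: [-0.3, 0.2, 6.1]
finger_gap: 0.0292
grip_force: 34.3
```

Emit:
jog_arm(rows=[[0, 0, 0.5, 0, 0, 0], [0, 0, 1.3, 0, 0, 0], [0, 0, 2.2, 0, 0, 0], [0, 0, 3.1, 0, 0, 0], [0.1, -0.3, 4, 0, 0, 0], [0.2, -0.8, 4.8, 0, 0, 0], [0.3, -1.5, 5.4, 0, 0, 0], [0.5, -2.3, 5.8, 0, 0, 0], [0.7, -3.2, 5.8, 0, 0, 0], [0.9, -4.1, 5.8, 0, 0, 0], [1.1, -5, 5.8, 0, 0, 0], [1.2, -5.9, 5.8, 0, 0, 0]])

```text
clock: 16.27
tcp_pos: [0.5293, -0.1162, 0.2699]
orientation: [-0.003, 0.141, 0.99, 0.001]
wrist_force: [-0.2, -0.6, -0.7]
finger_gap: 0.029
grip_force: 34.8
```

Emit:
jog_arm(rows=[[0.15, -0.8, 0, 0, 0, 0], [0.3, -1.5, 0, 0, 0, 0], [0.39, -2.1, 0, 0, 0, 0], [0.39, -2.45, 0, 0, 0, 0], [0.39, -2.45, 0, 0, 0, 0], [0.39, -2.45, 0, 0, 0, 0], [0.39, -2.45, -0.5, 0, 0, 0], [0.39, -2.45, -1, 0, 0, 0], [0.39, -2.45, -1.4, 0, 0, 0], [0.39, -2.45, -1.65, 0, 0, 0], [0.39, -2.45, -1.65, 0, 0, 0], [0.39, -2.45, -1.65, 0, 0, 0]])

```text
clock: 17.27
tcp_pos: [0.5442, -0.2112, 0.2036]
orientation: [-0.004, 0.14, 0.99, 0.001]
wrist_force: [0.2, -0.2, -0.2]
finger_gap: 0.029
grip_force: 34.8
```

Emit:
jog_arm(rows=[[0, 0, 0, 0, 0, 0], [0, 0, 0, 0, 0, 0], [0, 0, 0, 0, 0, 0], [0, 0, 0, 0, 0, 0], [0, 0, 1, 0, 0, 0], [0, 0, 2, 0, 0, 0], [0, 0, 2, 0, 0, 0]], jaw=-0.15)

```text
clock: 17.85
tcp_pos: [0.5466, -0.2137, 0.2915]
orientation: [0.001, 0.141, 0.99, -0.001]
wrist_force: [1.1, -0.2, 1.5]
finger_gap: 0.0492
grip_force: 0.0
```

```bash
sed -i 's/V>60/V>90/' fig.py
cat > look.py <<'E'
from fig import *
import sys
from h import env
n=sys.argv[1]; p,K,T=save('top','t'+n)
for nm,m in zip(('red','gold'),masks(p)):
    for c,s in blobs(p,m,25):
        P=at_z(K,T,*c,.045)
        if .36<P[0]<.75 and .02<P[1]<.42: print(nm,s[2:].tolist(),P[:2].round(4))
# red inside jar region, from side view
p2,K2,T2=save('side','s'+n)
st=env.get_state(); print(st['clock'],st['tcp_pos'].round(4),st['finger_gap'])
E
python3 look.py 7
```

```text
red [8, 8, 52] [0.634  0.2909]
red [8, 13, 68] [0.6238 0.2102]
red [9, 9, 56] [0.547  0.2954]
red [9, 11, 65] [0.4769 0.1722]
red [8, 8, 55] [0.4662 0.291 ]
gold [8, 8, 50] [0.6401 0.1323]
gold [8, 8, 49] [0.5541 0.2116]
17.95 [ 0.5456 -0.2131  0.286 ] 0.04943011523879076
```

The knock happened: one red moved from (0.461, 0.210) to about (0.477, 0.172). I'll hover and check it with the wrist camera.

Emit:
jog_arm(rows=[[-0.15, 0.8, 0.2, 0, 0, 0], [-0.3, 1.7, 0.4, 0, 0, 0], [-0.5, 2.6, 0.4, 0, 0, 0], [-0.7, 3.5, 0.4, 0, 0, 0], [-0.9, 4.4, 0.4, 0, 0, 0], [-1.1, 5.3, 0.4, 0, 0, 0], [-1.25, 6.2, 0.4, 0, 0, 0], [-1.4, 7, 0.4, 0, 0, 0], [-1.5, 7.6, 0.4, 0, 0, 0], [-1.6, 8, 0.4, 0, 0, 0], [-1.6, 8, 0.4, 0, 0, 0], [-1.6, 8, 0.4, 0, 0, 0]], jaw=-0.4)

```text
clock: 18.95
tcp_pos: [0.4797, 0.1082, 0.2984]
orientation: [-0.005, 0.14, 0.99, 0.001]
wrist_force: [-0.2, 0.1, 0.2]
finger_gap: 0.0597
grip_force: 0.0
```

Run:
```python
from fig import *
save('wrist','w8'); tabl('w8')
s=env.get_state(); print(s['tcp_pos'].round(4))
```

```text
w8 red [361.3 122.4] [352, 110, 23, 26, 337] z.066 [0.4569 0.2647] z.014 [0.463  0.2836]
w8 red [380.8 123.3] [371, 113, 21, 22, 342] z.066 [0.4655 0.2902] z.014 [0.4728 0.3126]
w8 red [290.  145.9] [282, 138, 24, 24, 173] z.066 [0.4608 0.1631] z.014 [0.4675 0.1678]
w8 red [299.5 154.4] [290, 145, 20, 20, 310] z.066 [0.4762 0.1731] z.014 [0.485  0.1793]
w8 red [374.  169.4] [363, 159, 28, 24, 372] z.066 [0.5265 0.2709] z.014 [0.5423 0.2906]
w8 red [392.7 177.9] [383, 169, 21, 19, 296] z.066 [0.5464 0.2948] z.014 [0.5649 0.3178]
w8 red [380.8 217.4] [370, 207, 27, 26, 370] z.066 [0.6023 0.2688] z.014 [0.6286 0.2882]
w8 red [334.9 225. ] [324, 216, 25, 22, 314] z.066 [0.5953 0.1998] z.014 [0.6205 0.2096]
w8 red [398.7 231.4] [390, 223, 19, 18, 260] z.066 [0.6327 0.2916] z.014 [0.6632 0.3142]
w8 red [346.6 240.8] [338, 233, 17, 18, 210] z.066 [0.6261 0.2118] z.014 [0.6557 0.2233]
w8 gold [324.5 186.7] [316, 177, 25, 23, 212] z.066 [0.532  0.1971] z.014 [0.5485 0.2066]
w8 gold [336.3 197.4] [329, 189, 18, 18, 188] z.066 [0.5528 0.2105] z.014 [0.5722 0.2219]
w8 gold [293.7 242.4] [284, 233, 23, 20, 234] z.066 [0.6061 0.1324] z.014 [0.6329 0.133 ]
w8 gold [298.2 258.3] [292, 253, 18, 16, 103] z.066 [0.6347 0.1327] z.014 [0.6655 0.1333]
[0.4801 0.1075 0.2986]
```

Emit:
jog_arm(rows=[[-0.05, 0.8, 0, 0, 0, 0], [-0.1, 1.5, -0.4, 0, 0, 0], [-0.1, 1.64, -1.2, 0, 0, 0], [-0.1, 1.64, -2.1, 0, 0, 0], [-0.1, 1.64, -3, 0, 0, 0], [-0.1, 1.64, -3.9, 0, 0, 0], [-0.1, 1.64, -4.8, 0, 0, 0], [-0.1, 1.64, -5.5, 0, 0, 0], [-0.1, 1.64, -6.1, 0, 0, 0], [-0.1, 1.64, -6.5, 0, 0, 0], [-0.1, 1.64, -6.5, 0, 0, 0], [-0.1, 1.64, -6.5, 0, 0, 0]])

```text
clock: 20.0
tcp_pos: [0.4758, 0.172, 0.0384]
orientation: [-0.005, 0.142, 0.99, 0.001]
wrist_force: [-1.1, 0.2, -0.2]
finger_gap: 0.0596
grip_force: 0.0
```

Emit:
jog_arm(rows=[[0, 0, 0, 0, 0, 0], [0, 0, 0, 0, 0, 0], [0, 0, 0, 0, 0, 0], [0, 0, 0, 0, 0, 0], [0, 0, 0, 0, 0, 0], [0, 0, 0, 0, 0, 0]], jaw=1, force=35)

```text
clock: 20.5
tcp_pos: [0.4777, 0.1732, 0.0407]
orientation: [-0.002, 0.141, 0.99, 0.001]
wrist_force: [-0.1, -2.4, 5.6]
finger_gap: 0.0291
grip_force: 34.7
```

Emit:
jog_arm(rows=[[0, 0, 0.5, 0, 0, 0], [0, 0, 1.3, 0, 0, 0], [0, 0, 2.2, 0, 0, 0], [0, 0, 3.1, 0, 0, 0], [0.1, -0.4, 4, 0, 0, 0], [0.2, -1, 4.8, 0, 0, 0], [0.3, -1.7, 5.4, 0, 0, 0], [0.5, -2.5, 5.75, 0, 0, 0], [0.7, -3.4, 5.75, 0, 0, 0], [0.9, -4.3, 5.75, 0, 0, 0], [1.1, -5.2, 5.75, 0, 0, 0], [1.2, -6.1, 5.75, 0, 0, 0]])

```text
clock: 21.5
tcp_pos: [0.5248, -0.0723, 0.2695]
orientation: [-0.003, 0.141, 0.99, 0.001]
wrist_force: [0.8, -1.1, -0.6]
finger_gap: 0.0292
grip_force: 34.6
```

Emit:
jog_arm(rows=[[0.15, -0.9, 0, 0, 0, 0], [0.3, -1.8, 0, 0, 0, 0], [0.4, -2.6, 0, 0, 0, 0], [0.5, -3.3, 0, 0, 0, 0], [0.5, -3.53, 0, 0, 0, 0], [0.5, -3.53, 0, 0, 0, 0], [0.5, -3.53, 0, 0, 0, 0], [0.5, -3.53, -0.5, 0, 0, 0], [0.5, -3.53, -1, 0, 0, 0], [0.5, -3.53, -1.4, 0, 0, 0], [0.5, -3.53, -1.62, 0, 0, 0], [0.5, -3.53, -1.62, 0, 0, 0]])

```text
clock: 22.5
tcp_pos: [0.5432, -0.2095, 0.2027]
orientation: [-0.006, 0.14, 0.99, 0.002]
wrist_force: [0.0, 1.4, -0.5]
finger_gap: 0.0294
grip_force: 34.7
```

Emit:
jog_arm(rows=[[0, 0, 0, 0, 0, 0], [0, 0, 0, 0, 0, 0], [0, 0, 0, 0, 0, 0], [0, 0, 0, 0, 0, 0], [0, 0, 1, 0, 0, 0], [0, 0, 2, 0, 0, 0], [0, 0, 2, 0, 0, 0]], jaw=-0.15)

```text
clock: 23.08
tcp_pos: [0.5467, -0.2133, 0.2931]
orientation: [0.002, 0.141, 0.99, -0.001]
wrist_force: [0.3, -0.5, 0.7]
finger_gap: 0.0492
grip_force: 0.0
```

Emit:
jog_arm(rows=[[-0.15, 0.6, 0, 0, 0, 0], [-0.3, 1.5, 0, 0, 0, 0], [-0.5, 2.4, 0, 0, 0, 0], [-0.7, 3.3, 0, 0, 0, 0], [-0.9, 4.2, 0, 0, 0, 0], [-1.1, 5.1, 0, 0, 0, 0], [-1.25, 6, 0, 0, 0, 0], [-1.4, 6.9, 0, 0, 0, 0], [-1.5, 7.8, 0, 0, 0, 0], [-1.6, 8.6, 0, 0, 0, 0], [-1.7, 9.2, 0, 0, 0, 0], [-1.7, 9.5, 0, 0, 0, 0]], jaw=-0.4)

```text
clock: 24.08
tcp_pos: [0.4757, 0.1707, 0.2855]
orientation: [-0.003, 0.14, 0.99, 0.002]
wrist_force: [-0.4, -0.5, -0.1]
finger_gap: 0.0596
grip_force: 0.0
```

Run:
```python
from fig import *
save('wrist','w9'); tabl('w9')
s=env.get_state(); print(s['tcp_pos'].round(4))
# jar content seen by side camera
p,K,T=save('side','s9'); u,v=proj(K,T,(.5455,-.2125,.08)); print(u,v)
```

```text
w9 red [323.3 135.2] [315, 124, 23, 27, 250] z.066 [0.4543 0.2711] z.014 [0.4609 0.2826]
w9 red [338.9 139.5] [329, 129, 21, 22, 340] z.066 [0.4657 0.2901] z.014 [0.474  0.3043]
w9 red [338.9 182.4] [329, 172, 25, 25, 325] z.066 [0.524  0.2784] z.014 [0.5406 0.291 ]
w9 red [352.9 194. ] [344, 185, 19, 19, 290] z.066 [0.5463 0.2943] z.014 [0.5661 0.3092]
w9 red [347.6 230.6] [337, 220, 26, 26, 344] z.066 [0.5998 0.2766] z.014 [0.6273 0.2889]
w9 red [300.  238.8] [290, 229, 21, 22, 295] z.066 [0.5932 0.2057] z.014 [0.6198 0.2079]
w9 red [361.2 247.6] [352, 239, 19, 18, 261] z.066 [0.633  0.2911] z.014 [0.6652 0.3055]
w9 red [305.1 257.7] [299, 249, 12, 18, 154] z.066 [0.626  0.2058] z.014 [0.6573 0.2079]
w9 gold [290.1 199.3] [281, 190, 25, 21, 189] z.066 [0.5293 0.2064] z.014 [0.5467 0.2087]
w9 gold [297.1 213.6] [289, 205, 18, 19, 193] z.066 [0.5531 0.2109] z.014 [0.5739 0.2138]
w9 gold [261.  256.8] [250, 247, 23, 21, 265] z.066 [0.606  0.1416] z.014 [0.6343 0.1346]
w9 gold [261.3 274.2] [254, 269, 17, 17, 103] z.066 [0.635  0.1338] z.014 [0.6675 0.1256]
[0.4762 0.1713 0.2853]
306.16246358623994 174.46897944076244
```

Emit:
jog_arm(rows=[[-0.1, 0.8, 0, 0, 0, 0], [-0.2, 1.7, 0, 0, 0, 0], [-0.26, 2.5, -0.4, 0, 0, 0], [-0.26, 2.98, -1.1, 0, 0, 0], [-0.26, 2.98, -2, 0, 0, 0], [-0.26, 2.98, -2.9, 0, 0, 0], [-0.26, 2.98, -3.8, 0, 0, 0], [-0.26, 2.98, -4.7, 0, 0, 0], [-0.26, 2.98, -5.5, 0, 0, 0], [-0.26, 2.98, -6.18, 0, 0, 0], [-0.26, 2.98, -6.18, 0, 0, 0], [-0.26, 2.98, -6.18, 0, 0, 0]])

```text
clock: 25.18
tcp_pos: [0.4655, 0.2857, 0.0365]
orientation: [-0.005, 0.142, 0.99, 0.0]
wrist_force: [0.6, -0.4, 0.7]
finger_gap: 0.06
grip_force: 0.0
```

Emit:
jog_arm(rows=[[0, 0, 0, 0, 0, 0], [0, 0, 0, 0, 0, 0], [0, 0, 0, 0, 0, 0], [0, 0, 0, 0, 0, 0], [0, 0, 0, 0, 0, 0], [0, 0, 0, 0, 0, 0]], jaw=1, force=35)

```text
clock: 25.68
tcp_pos: [0.468, 0.2877, 0.0398]
orientation: [-0.002, 0.141, 0.99, 0.002]
wrist_force: [1.0, -1.1, 7.0]
finger_gap: 0.0291
grip_force: 34.4
```

Emit:
jog_arm(rows=[[0, 0, 0.6, 0, 0, 0], [0, 0, 1.5, 0, 0, 0], [0, 0, 2.4, 0, 0, 0], [0, 0, 3.3, 0, 0, 0], [0.1, -0.5, 4.1, 0, 0, 0], [0.2, -1.2, 4.8, 0, 0, 0], [0.3, -2, 5.4, 0, 0, 0], [0.5, -2.9, 5.75, 0, 0, 0], [0.7, -3.8, 5.75, 0, 0, 0], [0.9, -4.7, 5.75, 0, 0, 0], [1, -5.6, 5.75, 0, 0, 0], [1.1, -6.5, 5.75, 0, 0, 0]])

```text
clock: 26.68
tcp_pos: [0.5101, 0.0256, 0.2685]
orientation: [-0.003, 0.141, 0.99, 0.001]
wrist_force: [0.6, -0.2, -0.8]
finger_gap: 0.029
grip_force: 34.8
```

Emit:
jog_arm(rows=[[0.15, -0.9, 0, 0, 0, 0], [0.3, -1.8, 0, 0, 0, 0], [0.4, -2.7, 0, 0, 0, 0], [0.5, -3.6, 0, 0, 0, 0], [0.6, -4.5, 0, 0, 0, 0], [0.7, -5.3, 0, 0, 0, 0], [0.84, -5.85, 0, 0, 0, 0], [0.84, -6, 0, 0, 0, 0], [0.84, -6, 0, 0, 0, 0], [0.84, -6, 0, 0, 0, 0]])

```text
clock: 27.52
tcp_pos: [0.5433, -0.2122, 0.2676]
orientation: [-0.004, 0.141, 0.99, 0.001]
wrist_force: [-0.1, 0.7, -0.7]
finger_gap: 0.0287
grip_force: 34.8
```

Emit:
jog_arm(rows=[[0, 0, -0.5, 0, 0, 0], [0, 0, -1, 0, 0, 0], [0, 0, -1.4, 0, 0, 0], [0, 0, -1.63, 0, 0, 0], [0, 0, -1.63, 0, 0, 0], [0, 0, -1.63, 0, 0, 0]])

```text
clock: 28.02
tcp_pos: [0.5435, -0.2116, 0.2026]
orientation: [-0.004, 0.14, 0.99, 0.001]
wrist_force: [-0.7, 0.0, -0.4]
finger_gap: 0.0292
grip_force: 34.9
```

Emit:
jog_arm(rows=[[0, 0, 0, 0, 0, 0], [0, 0, 0, 0, 0, 0], [0, 0, 0, 0, 0, 0], [0, 0, 0, 0, 0, 0], [0, 0, 1, 0, 0, 0], [0, 0, 2, 0, 0, 0], [0, 0, 2, 0, 0, 0]], jaw=-0.15)

```text
clock: 28.6
tcp_pos: [0.5458, -0.2141, 0.2903]
orientation: [0.001, 0.141, 0.99, -0.001]
wrist_force: [1.2, -0.5, 1.4]
finger_gap: 0.0495
grip_force: 0.0
```

```bash
python3 look.py 10; python3 -c "
from h import *
p,K,T=load('s10'); q,K,T=load('t10')
a=cv2.resize(p[120:210,260:350,::-1],(400,400),interpolation=cv2.INTER_CUBIC); b=cv2.resize(q[170:260,325:415,::-1],(400,400),interpolation=cv2.INTER_CUBIC)
cv2.imwrite('pics/j10.png',np.hstack([a,b]))"
```

```text
red [8, 8, 52] [0.634  0.2909]
red [8, 12, 67] [0.6235 0.2102]
red [9, 9, 56] [0.547  0.2954]
gold [8, 8, 50] [0.6401 0.1323]
gold [8, 8, 49] [0.5541 0.2116]
28.7 [ 0.5448 -0.2136  0.2848] 0.04901779101525075
```

View pics/j10.png

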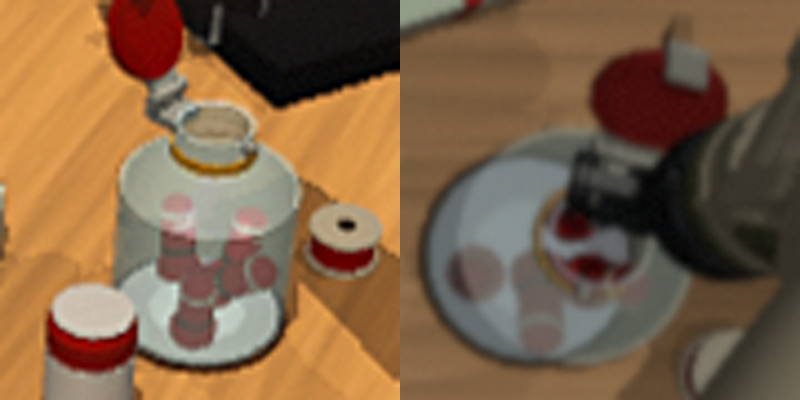

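The picture shows four figures in the jar spread around the wall, with the neck clear. Next is the red at (0.546, 0.295).

Emit:
jog_arm(rows=[[0, 0.7, 0, 0, 0, 0], [0, 1.6, 0, 0, 0, 0], [0, 2.5, 0, 0, 0, 0], [0, 3.4, 0, 0, 0, 0], [0, 4.3, 0, 0, 0, 0], [0, 5.2, 0, 0, 0, 0], [0, 6.1, 0, 0, 0, 0], [0, 7, 0, 0, 0, 0], [0, 7.9, 0, 0, 0, 0], [0, 8.8, 0, 0, 0, 0], [0, 9.7, 0, 0, 0, 0], [0.05, 10.6, 0, 0, 0, 0]], jaw=-0.4)

```text
clock: 29.7
tcp_pos: [0.5445, 0.2128, 0.281]
orientation: [-0.005, 0.141, 0.99, 0.001]
wrist_force: [1.4, -0.7, 0.7]
finger_gap: 0.0598
grip_force: 0.0
```

Emit:
jog_arm(rows=[[0, 0.8, 0, 0, 0, 0], [0, 1.5, 0, 0, 0, 0], [0, 2, -0.4, 0, 0, 0], [0, 2.07, -1.2, 0, 0, 0], [0, 2.07, -2, 0, 0, 0], [0, 2.07, -2.9, 0, 0, 0], [0, 2.07, -3.8, 0, 0, 0], [0, 2.07, -4.7, 0, 0, 0], [0, 2.07, -5.5, 0, 0, 0], [0, 2.07, -6.13, 0, 0, 0], [0, 2.07, -6.13, 0, 0, 0], [0, 2.07, -6.13, 0, 0, 0]])

```text
clock: 30.7
tcp_pos: [0.5434, 0.2931, 0.0348]
orientation: [-0.006, 0.141, 0.99, -0.0]
wrist_force: [-0.2, -0.1, 0.5]
finger_gap: 0.0596
grip_force: 0.0
```

Emit:
jog_arm(rows=[[0, 0, 0, 0, 0, 0], [0, 0, 0, 0, 0, 0], [0, 0, 0, 0, 0, 0], [0, 0, 0, 0, 0, 0], [0, 0, 0, 0, 0, 0], [0, 0, 0, 0, 0, 0]], jaw=1, force=35)

```text
clock: 31.2
tcp_pos: [0.5472, 0.2945, 0.0393]
orientation: [-0.002, 0.141, 0.99, 0.002]
wrist_force: [-0.9, -1.0, 6.3]
finger_gap: 0.0288
grip_force: 34.7
```

Emit:
jog_arm(rows=[[0, 0, 0.6, 0, 0, 0], [0, 0, 1.5, 0, 0, 0], [0, 0, 2.4, 0, 0, 0], [0, 0, 3.3, 0, 0, 0], [0, -0.4, 4.1, 0, 0, 0], [0, -1, 4.8, 0, 0, 0], [0, -1.8, 5.4, 0, 0, 0], [0, -2.7, 5.77, 0, 0, 0], [0, -3.6, 5.77, 0, 0, 0], [0, -4.5, 5.77, 0, 0, 0], [0, -5.4, 5.77, 0, 0, 0], [0, -6.3, 5.77, 0, 0, 0]])

```text
clock: 32.2
tcp_pos: [0.5453, 0.0405, 0.2686]
orientation: [-0.003, 0.141, 0.99, 0.001]
wrist_force: [0.6, -0.7, -0.6]
finger_gap: 0.0292
grip_force: 34.8
```

Emit:
jog_arm(rows=[[0, -0.9, 0, 0, 0, 0], [0, -1.8, 0, 0, 0, 0], [0, -2.7, 0, 0, 0, 0], [0, -3.6, 0, 0, 0, 0], [0, -4.5, 0, 0, 0, 0], [0, -5.3, 0, 0, 0, 0], [-0.04, -6, 0, 0, 0, 0], [-0.04, -6.37, 0, 0, 0, 0], [-0.04, -6.37, 0, 0, 0, 0], [-0.04, -6.37, 0, 0, 0, 0], [-0.04, -6.37, 0, 0, 0, 0]])

```text
clock: 33.12
tcp_pos: [0.5439, -0.2117, 0.2679]
orientation: [-0.004, 0.141, 0.99, 0.001]
wrist_force: [-0.2, 0.3, -1.7]
finger_gap: 0.0286
grip_force: 34.8
```

Emit:
jog_arm(rows=[[0, 0, -0.5, 0, 0, 0], [0, 0, -1, 0, 0, 0], [0, 0, -1.4, 0, 0, 0], [0, 0, -1.63, 0, 0, 0], [0, 0, -1.63, 0, 0, 0], [0, 0, -1.63, 0, 0, 0]])

```text
clock: 33.62
tcp_pos: [0.544, -0.2116, 0.2028]
orientation: [-0.004, 0.14, 0.99, 0.001]
wrist_force: [-0.2, -0.9, -1.0]
finger_gap: 0.0291
grip_force: 34.8
```

Emit:
jog_arm(rows=[[0, 0, 0, 0, 0, 0], [0, 0, 0, 0, 0, 0], [0, 0, 0, 0, 0, 0], [0, 0, 0, 0, 0, 0], [0, 0, 1, 0, 0, 0], [0, 0, 2, 0, 0, 0], [0, 0, 2, 0, 0, 0]], jaw=-0.15)

```text
clock: 34.2
tcp_pos: [0.5462, -0.2141, 0.2907]
orientation: [0.002, 0.141, 0.99, -0.001]
wrist_force: [1.2, -0.0, 0.8]
finger_gap: 0.0487
grip_force: 0.0
```

Emit:
jog_arm(rows=[[0, 0.7, 0, 0, 0, 0], [0, 1.6, 0, 0, 0, 0], [0, 2.5, 0, 0, 0, 0], [0.2, 3.4, 0, 0, 0, 0], [0.5, 4.2, 0, 0, 0, 0], [0.8, 5, 0, 0, 0, 0], [1.1, 5.8, 0, 0, 0, 0], [1.4, 6.6, 0, 0, 0, 0], [1.7, 7.4, 0, 0, 0, 0], [1.9, 8.2, 0, 0, 0, 0], [2.03, 8.6, 0, 0, 0, 0], [2.03, 8.6, 0, 0, 0, 0]], jaw=-0.4)

```text
clock: 35.2
tcp_pos: [0.6259, 0.135, 0.2823]
orientation: [-0.004, 0.139, 0.99, 0.002]
wrist_force: [-1.0, 0.3, 0.7]
finger_gap: 0.0597
grip_force: 0.0
```

```bash
python3 look.py 11
```

```text
red [7, 8, 44] [0.6339 0.2924]
35.3 [0.6253 0.1318 0.2825] 0.05985035481012653
```

Emit:
jog_arm(rows=[[0, 0.8, 0, 0, 0, 0], [0, 1.5, 0, 0, 0, 0], [0, 1.96, 0, 0, 0, 0], [0, 1.96, -0.8, 0, 0, 0], [0, 1.96, -1.7, 0, 0, 0], [0, 1.96, -2.6, 0, 0, 0], [0, 1.96, -3.5, 0, 0, 0], [0, 1.96, -4.4, 0, 0, 0], [0, 1.96, -5.3, 0, 0, 0], [0, 1.96, -6.1, 0, 0, 0], [0, 1.96, -6.1, 0, 0, 0], [0, 1.96, -6.1, 0, 0, 0]])

```text
clock: 36.3
tcp_pos: [0.6236, 0.2079, 0.0374]
orientation: [-0.006, 0.142, 0.99, 0.0]
wrist_force: [0.4, -0.7, 0.2]
finger_gap: 0.0599
grip_force: 0.0
```

Emit:
jog_arm(rows=[[0, 0, 0, 0, 0, 0], [0, 0, 0, 0, 0, 0], [0, 0, 0, 0, 0, 0], [0, 0, 0, 0, 0, 0], [0, 0, 0, 0, 0, 0], [0, 0, 0, 0, 0, 0]], jaw=1, force=35)

```text
clock: 36.8
tcp_pos: [0.6274, 0.2097, 0.0418]
orientation: [-0.001, 0.141, 0.99, 0.002]
wrist_force: [0.2, -2.8, 7.1]
finger_gap: 0.0289
grip_force: 34.1
```

Emit:
jog_arm(rows=[[0, 0, 0.6, 0, 0, 0], [0, 0, 1.5, 0, 0, 0], [0, 0, 2.4, 0, 0, 0], [0, 0, 3.3, 0, 0, 0], [-0.2, -0.2, 4.1, 0, 0, 0], [-0.5, -0.7, 4.8, 0, 0, 0], [-0.8, -1.4, 5.4, 0, 0, 0], [-1.1, -2.2, 5.77, 0, 0, 0], [-1.4, -3, 5.77, 0, 0, 0], [-1.7, -3.8, 5.77, 0, 0, 0], [-1.9, -4.7, 5.77, 0, 0, 0], [-2.05, -5.6, 5.77, 0, 0, 0]])

```text
clock: 37.8
tcp_pos: [0.5423, -0.0153, 0.271]
orientation: [-0.003, 0.14, 0.99, 0.001]
wrist_force: [0.5, -0.0, 0.0]
finger_gap: 0.0296
grip_force: 34.5
```

Emit:
jog_arm(rows=[[0, -0.9, 0, 0, 0, 0], [0, -1.8, 0, 0, 0, 0], [0, -2.7, 0, 0, 0, 0], [0, -3.6, 0, 0, 0, 0], [0, -4.3, 0, 0, 0, 0], [0, -4.8, 0, 0, 0, 0], [0, -4.95, 0, 0, 0, 0], [0, -4.95, 0, 0, 0, 0], [0, -4.95, 0, 0, 0, 0], [0, -4.95, 0, 0, 0, 0]])

```text
clock: 38.63
tcp_pos: [0.5432, -0.211, 0.2698]
orientation: [-0.004, 0.14, 0.99, 0.001]
wrist_force: [0.5, 0.1, -0.8]
finger_gap: 0.0291
grip_force: 34.5
```

Emit:
jog_arm(rows=[[0, 0, -0.5, 0, 0, 0], [0, 0, -1, 0, 0, 0], [0, 0, -1.4, 0, 0, 0], [0, 0, -1.65, 0, 0, 0], [0, 0, -1.65, 0, 0, 0], [0, 0, -1.65, 0, 0, 0]])

```text
clock: 39.13
tcp_pos: [0.5432, -0.2113, 0.2035]
orientation: [-0.004, 0.14, 0.99, 0.001]
wrist_force: [-0.2, -0.2, -0.2]
finger_gap: 0.0291
grip_force: 34.6
```

Emit:
jog_arm(rows=[[0, 0, 0, 0, 0, 0], [0, 0, 0, 0, 0, 0], [0, 0, 0, 0, 0, 0], [0, 0, 0, 0, 0, 0], [0, 0, 1, 0, 0, 0], [0, 0, 2, 0, 0, 0], [0, 0, 2, 0, 0, 0]], jaw=-0.15)

```text
clock: 39.72
tcp_pos: [0.5454, -0.2137, 0.2915]
orientation: [0.001, 0.141, 0.99, -0.001]
wrist_force: [0.3, 0.0, 1.0]
finger_gap: 0.0493
grip_force: 0.0
```

```bash
python3 look.py 12
```

```text
red [8, 8, 51] [0.6339 0.2911]
gold [8, 8, 51] [0.6402 0.1321]
gold [8, 8, 50] [0.5542 0.2118]
39.8167 [ 0.5443 -0.2131  0.286 ] 0.049142099532477154
```

Emit:
jog_arm(rows=[[0, 0.7, 0, 0, 0, 0], [0, 1.6, 0, 0, 0, 0], [0, 2.5, 0, 0, 0, 0], [0.2, 3.4, 0, 0, 0, 0], [0.5, 4.2, 0, 0, 0, 0], [0.8, 5, 0, 0, 0, 0], [1.1, 5.8, 0, 0, 0, 0], [1.4, 6.6, 0, 0, 0, 0], [1.7, 7.4, 0, 0, 0, 0], [1.9, 8.2, 0, 0, 0, 0], [2.1, 9, 0, 0, 0, 0], [2.24, 9.8, 0, 0, 0, 0]], jaw=-0.4)

```text
clock: 40.82
tcp_pos: [0.6327, 0.1811, 0.2816]
orientation: [-0.005, 0.141, 0.99, 0.001]
wrist_force: [0.8, -0.3, 0.2]
finger_gap: 0.0597
grip_force: 0.0
```

Emit:
jog_arm(rows=[[0, 0.9, 0, 0, 0, 0], [0, 1.7, 0, 0, 0, 0], [0, 2.4, 0, 0, 0, 0], [0, 2.78, -0.4, 0, 0, 0], [0, 2.78, -1.2, 0, 0, 0], [0, 2.78, -2, 0, 0, 0], [0, 2.78, -2.8, 0, 0, 0], [0, 2.78, -2.8, 0, 0, 0]])

```text
clock: 41.48
tcp_pos: [0.6276, 0.2894, 0.1617]
orientation: [-0.011, 0.141, 0.99, -0.002]
wrist_force: [-2.2, -0.6, -1.5]
finger_gap: 0.0597
grip_force: 0.0
```

Emit:
jog_arm(rows=[[0, 0, -0.8, 0, 0, 0], [0, 0, -1.6, 0, 0, 0], [0, 0, -2.4, 0, 0, 0], [0, 0, -3, 0, 0, 0], [0, 0, -3.3, 0, 0, 0], [0, 0, -3.3, 0, 0, 0], [0, 0, -3.3, 0, 0, 0]])

```text
clock: 42.07
tcp_pos: [0.6332, 0.2908, 0.0401]
orientation: [-0.004, 0.141, 0.99, 0.001]
wrist_force: [-0.5, -0.4, 0.3]
finger_gap: 0.0596
grip_force: 0.0
```

Emit:
jog_arm(rows=[[0, 0, 0, 0, 0, 0], [0, 0, 0, 0, 0, 0], [0, 0, 0, 0, 0, 0], [0, 0, 0, 0, 0, 0], [0, 0, 0, 0, 0, 0], [0, 0, 0, 0, 0, 0]], jaw=1, force=35)

```text
clock: 42.57
tcp_pos: [0.6343, 0.2911, 0.0417]
orientation: [-0.002, 0.141, 0.99, 0.002]
wrist_force: [0.3, -1.0, 6.2]
finger_gap: 0.0297
grip_force: 33.4
```

Emit:
jog_arm(rows=[[0, 0, 0.6, 0, 0, 0], [0, 0, 1.5, 0, 0, 0], [0, 0, 2.4, 0, 0, 0], [0, 0, 3.3, 0, 0, 0], [-0.2, -0.3, 4.1, 0, 0, 0], [-0.5, -0.8, 4.8, 0, 0, 0], [-0.8, -1.5, 5.4, 0, 0, 0], [-1.1, -2.3, 5.77, 0, 0, 0], [-1.4, -3.1, 5.77, 0, 0, 0], [-1.7, -3.9, 5.77, 0, 0, 0], [-2, -4.8, 5.77, 0, 0, 0], [-2.2, -5.7, 5.77, 0, 0, 0]])

```text
clock: 43.57
tcp_pos: [0.5434, 0.0619, 0.271]
orientation: [-0.003, 0.14, 0.99, 0.001]
wrist_force: [0.6, -0.1, -0.5]
finger_gap: 0.0297
grip_force: 34.1
```

Emit:
jog_arm(rows=[[0, -0.9, 0, 0, 0, 0], [0, -1.8, 0, 0, 0, 0], [0, -2.7, 0, 0, 0, 0], [0, -3.6, 0, 0, 0, 0], [0, -4.5, 0, 0, 0, 0], [0, -5.4, 0, 0, 0, 0], [0, -6.2, 0, 0, 0, 0], [0, -6.8, 0, 0, 0, 0], [0, -6.92, 0, 0, 0, 0], [0, -6.92, 0, 0, 0, 0], [0, -6.92, 0, 0, 0, 0], [0, -6.92, 0, 0, 0, 0]])

```text
clock: 44.57
tcp_pos: [0.5448, -0.2127, 0.2704]
orientation: [-0.004, 0.14, 0.99, 0.001]
wrist_force: [0.5, -0.5, -0.0]
finger_gap: 0.0296
grip_force: 34.1
```

Emit:
jog_arm(rows=[[0, 0, -0.5, 0, 0, 0], [0, 0, -1, 0, 0, 0], [0, 0, -1.4, 0, 0, 0], [0, 0, -1.65, 0, 0, 0], [0, 0, -1.65, 0, 0, 0], [0, 0, -1.65, 0, 0, 0]])

```text
clock: 45.07
tcp_pos: [0.5448, -0.2129, 0.2043]
orientation: [-0.004, 0.14, 0.99, 0.001]
wrist_force: [0.0, 0.8, -0.3]
finger_gap: 0.0295
grip_force: 34.2
```

Emit:
jog_arm(rows=[[0, 0, 0, 0, 0, 0], [0, 0, 0, 0, 0, 0], [0, 0, 0, 0, 0, 0], [0, 0, 0, 0, 0, 0], [0, 0, 1, 0, 0, 0], [0, 0, 2, 0, 0, 0], [-0.3, 0.8, 2.5, 0, 0, 0], [-0.6, 1.6, 3, 0, 0, 0], [-0.9, 2.4, 3.3, 0, 0, 0], [-1.1, 3, 3.3, 0, 0, 0], [-1.1, 3, 3.3, 0, 0, 0]], jaw=-0.15)

```text
clock: 45.98
tcp_pos: [0.4996, -0.0905, 0.3388]
orientation: [-0.002, 0.139, 0.99, 0.001]
wrist_force: [-0.5, -0.3, 0.0]
finger_gap: 0.0489
grip_force: 0.0
```

```bash
python3 look.py 13; python3 -c "
from h import *
p,K,T=load('s13'); q,K,T=load('t13'); w,K,T=save('wrist','w13')
r=lambda a,n:cv2.resize(a[...,::-1],(n,400),interpolation=cv2.INTER_CUBIC)
cv2.imwrite('pics/j13.png',np.hstack([r(p[120:200,262:342],400),r(q[170:260,325:415],400)]))"
```

```text
gold [8, 8, 51] [0.6402 0.1321]
gold [8, 8, 48] [0.5543 0.2115]
46.0833 [ 0.5009 -0.0935  0.3371] 0.04919948302054519
```

View pics/j13.png

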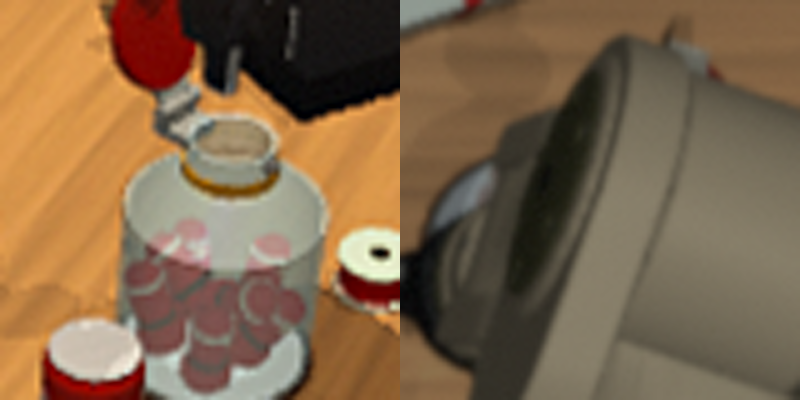

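Side view: all seven reds lie well below the neck, and only golds remain on the board. Now the lid.

Emit:
jog_arm(rows=[[0.6, -0.6, 0.1, 0, 0, 0], [1.2, -1.2, 0.1, 0, 0, 0], [1.8, -1.8, 0.1, 0, 0, 0], [2.4, -2.4, 0.1, 0, 0, 0], [3, -3, 0.1, 0, 0, 0], [3.6, -3.5, 0.1, 0, 0, 0], [4, -3.83, 0.1, 0, 0, 0], [4, -3.83, 0.1, 0, 0, 0], [4, -3.83, 0.1, 0, 0, 0], [4, -3.83, 0.1, 0, 0, 0]])

```text
clock: 46.97
tcp_pos: [0.6604, -0.248, 0.339]
orientation: [-0.005, 0.142, 0.99, 0.001]
wrist_force: [-0.2, -0.4, 0.3]
finger_gap: 0.0492
grip_force: 0.0
```

```bash
python3 st.py
python3 - <<'E'
from h import *
p,K,T=save('top','t14')
hsv=cv2.cvtColor(p,cv2.COLOR_RGB2HSV); H,S,V=[hsv[...,i].astype(int) for i in range(3)]
m=((H<6)|(H>172))&(S>150)&(V>60); m[:, :350]=0; m[240:]=0; m[:165]=0
ys,xs=np.nonzero(m); print(len(xs), xs.min() if len(xs) else 0, xs.max() if len(xs) else 0, ys.min() if len(xs) else 0, ys.max() if len(xs) else 0)
for f in ('t3',):
    p,K,T=load(f); hsv=cv2.cvtColor(p,cv2.COLOR_RGB2HSV); H,S,V=[hsv[...,i].astype(int) for i in range(3)]
    m=((H<6)|(H>172))&(S>150)&(V>60); m[:, :350]=0; m[240:]=0; m[:165]=0
    ys,xs=np.nonzero(m); print(f,len(xs),xs.min(),xs.max(),ys.min(),ys.max(),xs.mean(),ys.mean())
a=np.radians(-16.3); xj=np.array([np.cos(a),np.sin(a),0]); Hh=np.array([.5954,-.2271,.205])
for th in (1.8,1.95,2.1):
    c,s=np.cos(th),np.sin(th)
    for x,z in((-.052,-.005),(-.074,.026),(-.091,0),(-.013,0),(-.074,.040)):
        print(th,(x,z),proj(K,T,Hh+xj*(x*c+z*s)+[0,0,-x*s+z*c]).round(1))
E
```

```text
tcp [ 0.6604 -0.248   0.339 ] tilt 0.6 side 0.1 yawy 73.7
g local 0.0684 0.153 -0.0018 r 0.1676 theta 1.58
46.9667 J [-4.730e-01  6.510e-01  8.470e-01  1.776e+00 -1.000e-03 -1.890e-01] F [-0.2 -0.4  0.3] gap 0.04918392523071645 0.0
492 361 398 182 232
t3 388 368 397 182 202 381.5128865979381 193.2422680412371
1.8 (-0.052, -0.005) [380.8 199.4]
1.8 (-0.074, 0.026) [385.8 185.4]
1.8 (-0.091, 0) [386.5 192.1]
1.8 (-0.013, 0) [376.1 202.7]
1.8 (-0.074, 0.04) [386.8 180.5]
1.95 (-0.052, -0.005) [381.3 196.6]
1.95 (-0.074, 0.026) [385.9 182.3]
1.95 (-0.091, 0) [387.2 187.4]
1.95 (-0.013, 0) [376.2 202.1]
1.95 (-0.074, 0.04) [386.5 177.9]
2.1 (-0.052, -0.005) [381.7 194. ]
2.1 (-0.074, 0.026) [385.7 179.9]
2.1 (-0.091, 0) [387.7 183.1]
2.1 (-0.013, 0) [376.3 201.5]
2.1 (-0.074, 0.04) [386.  175.9]
```

Emit:
jog_arm(rows=[[0, 0.02, -0.6, 0, 0, 0], [0, 0.02, -1.2, 0, 0, 0], [0, 0.02, -1.7, 0, 0, 0], [0, 0.02, -2.1, 0, 0, 0], [0, 0.02, -2.4, 0, 0, 0], [0, 0.02, -2.6, 0, 0, 0], [0, 0.02, -2.6, 0, 0, 0], [0, 0.02, -2.6, 0, 0, 0]])

```text
clock: 47.68
tcp_pos: [0.6603, -0.2458, 0.2374]
orientation: [-0.004, 0.141, 0.99, 0.001]
wrist_force: [0.0, -0.8, 0.5]
finger_gap: 0.0491
grip_force: 0.0
```

Emit:
jog_arm(rows=[[0, 0, 0, 0, 0, 0], [0, 0, 0, 0, 0, 0], [0, 0, 0, 0, 0, 0], [0, 0, 0, 0, 0, 0], [0, 0, 0, 0, 0, 0], [0, 0, 0, 0, 0, 0]], jaw=1, force=35)

```text
clock: 48.18
tcp_pos: [0.6609, -0.2478, 0.2374]
orientation: [-0.003, 0.142, 0.99, -0.0]
wrist_force: [-2.4, -5.8, 5.4]
finger_gap: 0.0114
grip_force: 38.2
```

```bash
python3 st.py
```

```text
tcp [ 0.6609 -0.2478  0.2374] tilt 0.3 side -0.1 yawy 73.7
g local 0.0688 0.0514 -0.0015 r 0.0859 theta 2.088
48.1833 J [-0.471  0.596  0.499  1.479 -0.002 -0.187] F [-2.4 -5.8  5.4] gap 0.011394114800536382 38.22476506233215
```

Emit:
jog_arm(rows=[[-0.17, 0.05, 0.21, 0, 0, 0], [-0.38, 0.11, 0.41, 0, 0, 0], [-0.62, 0.18, 0.58, 0, 0, 0], [-0.88, 0.26, 0.71, 0, 0, 0], [-1.15, 0.34, 0.8, 0, 0, 0], [-1.44, 0.42, 0.85, 0, 0, 0], [-1.72, 0.5, 0.86, 0, 0, 0], [-2.01, 0.59, 0.83, 0, 0, 0], [-2.29, 0.67, 0.76, 0, 0, 0], [-2.56, 0.75, 0.65, 0, 0, 0], [-2.8, 0.82, 0.5, 0, 0, 0], [-2.8, 0.82, 0.5, 0, 0, 0]])

```text
clock: 49.18
tcp_pos: [0.5495, -0.2148, 0.2563]
orientation: [-0.002, 0.141, 0.99, -0.0]
wrist_force: [2.1, -6.4, -1.9]
finger_gap: 0.0112
grip_force: 40.5
```

```bash
python3 st.py
```

```text
tcp [ 0.5495 -0.2148  0.2563] tilt 0.2 side -0.0 yawy 73.7
g local -0.0474 0.0703 -0.0011 r 0.0848 theta 0.565
49.1833 J [-5.080e-01  3.410e-01  1.470e-01  1.379e+00 -1.000e-03 -2.240e-01] F [ 2.1 -6.4 -1.9] gap 0.011206020960819883 40.50362351350486
```

Emit:
jog_arm(rows=[[-0.12, 0.04, -0.09, 0, 0, 0], [-0.23, 0.07, -0.18, 0, 0, 0], [-0.33, 0.1, -0.28, 0, 0, 0], [-0.42, 0.12, -0.39, 0, 0, 0], [-0.49, 0.14, -0.48, 0, 0, 0], [-0.55, 0.16, -0.57, 0, 0, 0], [-0.6, 0.18, -0.65, 0, 0, 0], [-0.65, 0.19, -0.73, 0, 0, 0], [-0.68, 0.2, -0.79, 0, 0, 0], [-0.71, 0.21, -0.86, 0, 0, 0], [-0.74, 0.22, -0.93, 0, 0, 0], [-0.74, 0.22, -0.93, 0, 0, 0]])

```text
clock: 50.18
tcp_pos: [0.5208, -0.2063, 0.2207]
orientation: [-0.001, 0.141, 0.99, -0.0]
wrist_force: [1.0, -5.9, 4.5]
finger_gap: 0.0112
grip_force: 40.1
```

```bash
python3 st.py
```

```text
tcp [ 0.5208 -0.2063  0.2207] tilt 0.1 side -0.1 yawy 73.8
g local -0.0774 0.0347 -0.001 r 0.0848 theta 0.01
50.1833 J [-0.52   0.289 -0.013  1.271 -0.002 -0.236] F [ 1.  -5.9  4.5] gap 0.011243835265913346 40.05198776721954
```

Emit:
jog_arm(rows=[[0, 0, -0.05, 0, 0, 0], [0, 0, -0.1, 0, 0, 0], [0, 0, -0.15, 0, 0, 0], [0, 0, -0.15, 0, 0, 0], [0, 0, -0.15, 0, 0, 0]])

```text
clock: 50.6
tcp_pos: [0.5185, -0.2056, 0.2135]
orientation: [-0.004, 0.141, 0.99, -0.0]
wrist_force: [-4.5, -4.4, 1.9]
finger_gap: 0.0111
grip_force: 41.4
```

```bash
python3 st.py
```

```text
tcp [ 0.5185 -0.2056  0.2135] tilt 0.5 side -0.1 yawy 73.7
g local -0.0797 0.0275 -0.0009 r 0.0844 theta -0.079
50.6 J [-0.52   0.292 -0.027  1.26  -0.003 -0.236] F [-4.5 -4.4  1.9] gap 0.01105708935098014 41.383270025253296
```

Emit:
jog_arm(rows=[[0, 0, -0.05, 0, 0, 0], [0, 0, -0.1, 0, 0, 0], [0, 0, -0.1, 0, 0, 0], [0, 0, -0.1, 0, 0, 0]])

```text
clock: 50.93
tcp_pos: [0.5181, -0.2056, 0.2118]
orientation: [-0.004, 0.141, 0.99, -0.0]
wrist_force: [-10.3, -2.8, 17.7]
finger_gap: 0.011
grip_force: 44.0
```

Emit:
jog_arm(rows=[[0, 0, -0.05, 0, 0, 0], [0, 0, -0.1, 0, 0, 0], [0, 0, -0.1, 0, 0, 0], [0, 0, -0.1, 0, 0, 0]])

```text
clock: 51.27
tcp_pos: [0.5182, -0.2056, 0.2114]
orientation: [-0.002, 0.141, 0.99, -0.001]
wrist_force: [-16.2, 0.2, 35.3]
finger_gap: 0.0116
grip_force: 46.6
```

```bash
python3 st.py
```

```text
tcp [ 0.5182 -0.2056  0.2114] tilt 0.2 side -0.2 yawy 73.7
g local -0.0801 0.0254 -0.001 r 0.084 theta -0.105
51.2667 J [-0.52   0.288 -0.037  1.248 -0.004 -0.236] F [-16.2   0.2  35.3] gap 0.011555546036629413 46.59032642841339
```

Emit:
jog_arm(rows=[[0, 0, 0.1, 0, 0, 0], [0, 0, 0.17, 0, 0, 0], [0, 0, 0.17, 0, 0, 0]])

```text
clock: 51.52
tcp_pos: [0.5181, -0.2055, 0.212]
orientation: [-0.005, 0.141, 0.99, 0.0]
wrist_force: [-5.9, -5.3, 2.5]
finger_gap: 0.011
grip_force: 41.9
```

Emit:
jog_arm(rows=[[0, 0, 0, 0, 0, 0], [0, 0, 0, 0, 0, 0], [0, 0, 0, 0, 0, 0], [0, 0, 0, 0, 0, 0], [0, 0, 0.3, 0, 0, 0], [0, 0, 1, 0, 0, 0], [0, 0, 2, 0, 0, 0], [0, 0, 3, 0, 0, 0], [-0.2, 0.8, 3.5, 0, 0, 0], [-0.4, 1.7, 3.5, 0, 0, 0], [-0.4, 1.7, 3.5, 0, 0, 0]], jaw=-0.15)

```text
clock: 52.43
tcp_pos: [0.5026, -0.1324, 0.3545]
orientation: [-0.002, 0.139, 0.99, 0.002]
wrist_force: [0.3, -0.3, -0.2]
finger_gap: 0.0493
grip_force: 0.0
```

Emit:
jog_arm(rows=[[-0.2, 0.9, 0.2, 0, 0, 0], [-0.4, 1.8, 0.4, 0, 0, 0], [-0.6, 2.7, 0.6, 0, 0, 0], [-0.8, 3.6, 0.6, 0, 0, 0], [-1, 4.5, 0.6, 0, 0, 0], [-1.2, 5.4, 0.6, 0, 0, 0], [-1.3, 6.3, 0.6, 0, 0, 0], [-1.3, 7.2, 0.6, 0, 0, 0], [-1.3, 8, 0.6, 0, 0, 0], [-1.3, 8.8, 0.6, 0, 0, 0], [-1.3, 9.2, 0.6, 0, 0, 0], [-1.3, 9.2, 0.6, 0, 0, 0]])

```text
clock: 53.43
tcp_pos: [0.4507, 0.2344, 0.3748]
orientation: [-0.005, 0.139, 0.99, 0.001]
wrist_force: [-0.8, -0.9, -1.0]
finger_gap: 0.0491
grip_force: 0.0
```

Run:
```python
from h import *
from scipy.optimize import minimize_scalar
s=env.get_state(); print(s['clock'],s['tcp_pos'].round(3),s['wrist_force'].round(1))
for cam_,ref in(('side','side0'),('top','top0')):
    p,K,T=save(cam_,cam_+'15'); q,K0,T0=load(ref)
    u,v=proj(K,T,(.5455,-.2125,.215)).round().astype(int)
    sl=np.s_[v-22:v+22,u-25:u+25]
    d=np.abs(p[sl].astype(int)-q[sl].astype(int)).sum(2); print(cam_,(u,v),'changed px',(d>90).sum(),'mean',d.mean())
    for nm,im in(('now',p),('ref',q)):
        hsv=cv2.cvtColor(im[sl],cv2.COLOR_RGB2HSV).astype(int); m=((hsv[...,0]<6)|(hsv[...,0]>172))&(hsv[...,1]>190)&(hsv[...,2]>60)
        n,l,st,c=cv2.connectedComponentsWithStats(m.astype(np.uint8)); i=1+st[1:,4].argmax(); print(nm,st[i].tolist(),c[i].round(2))
a=np.radians(-16.3); xj=np.array([np.cos(a),np.sin(a),0]); Hh=np.array([.5954,-.2271,.205])
p,K,T=load('side15')
for th in(0,.07,.14):
    print(th,proj(K,T,Hh+xj*(-.052*np.cos(th)+.006*np.sin(th))+[0,0,.052*np.sin(th)+.006*np.cos(th)]).round(2))
```

```text
53.4333 [0.451 0.234 0.375] [-0.8 -0.9 -1. ]
side (np.int64(309), np.int64(144)) changed px 844 mean 115.42772727272727
now [17, 17, 19, 14, 150] [24.41 23.8 ]
ref [14, 17, 22, 14, 188] [22.95 24.03]
top (np.int64(371), np.int64(223)) changed px 323 mean 27.93318181818182
now [11, 9, 28, 26, 464] [24.48 20.02]
ref [11, 9, 28, 26, 466] [24.58 20.16]
0 [309.26 145.31]
0.07 [309.23 144.4 ]
0.14 [309.14 143.47]
```

```bash
python3 -c "
from workcell import env
print(env.hand_in())"
```

```text
the job is handed in; nothing more can be done
None
```

All seven red figures are in the jar, the lid is pressed shut on its catch (the top camera shows it in its original closed position), both golds were still standing in place after the last pick, and the job is handed in at about 53 s; joint 3 read 1.265 against its 1.26 limit for a moment while opening the lid, and the judge gave no verdict.

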